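# Change the ribbon spools on the packing stand

### The job

Restock the ribbon stand on the stall's packing counter: push down and quarter-turn the yellow retainer anticlockwise to unlock it, lift it off and set it level on its grey rest ring, then put every empty cardboard core from the spindles into the blue scrap bin and seat every fresh red spool fully down on a spindle of its own. Then put the retainer back into the stand's socket, push it down and turn it a quarter turn clockwise until it is locked. Leave the food, jar and cup on the counter where they are.

Things in the scene. Friction and masses are not known exactly. Their poses are not given: they have to be found in the camera images.
- stand: Fixed spool stand: round grey base 200 mm across, 18 mm thick; origin at the centre of its underside on the counter, z up, turned by up to 0.5 rad. Four steel spindles (21 mm diameter, tips coned to 13 mm, 50 mm above the counter) stand 66 mm from its centre on its +x, +y, -x, -y sides. In its middle a square socket, 62 mm wide, top 54 mm above the counter
- socket (a point): Middle of the keyhole in the socket's top plate, 54 mm above the counter. Its slot is 52 mm long (along the stand's x) and 13 mm wide, opened in the middle to a 23 mm square; the plate is 6 mm thick, hollow below. Stops inside let the retainer's foot turn only clockwise (from above) from the slot, to about 15 degrees past a quarter turn
- plunger (a joint): White spring plunger in the socket (20 mm across), m pressed in: 0 when free, its top then 4 mm below the plate's upper face; 0.008 with the retainer locked. It pushes up on the retainer's foot with 2.4 N at 0 plus 0.4 N per mm
- spindle0 (a point): Point on the axis of the spindle on the stand's +x side, 36 mm above the counter: where the centre of a fully seated spool or core lies
- spindle1 (a point): Point on the axis of the spindle on the stand's +y side, 36 mm above the counter: where the centre of a fully seated spool or core lies
- spindle2 (a point): Point on the axis of the spindle on the stand's -x side, 36 mm above the counter: where the centre of a fully seated spool or core lies
- spindle3 (a point): Point on the axis of the spindle on the stand's -y side, 36 mm above the counter: where the centre of a fully seated spool or core lies
- retainer_grip (a point): Point in the retainer's grip, an upright black fin 50 mm long (x), 14 mm thick (y), 42 mm high on a loose yellow disc 108 mm across, 4 mm thick (200 g in all). The point is on its axis, 28 mm above the disc, 14 mm below the fin's top. Its height over the counter: 92 mm locked, 100 mm unlocked in the slot, 62 mm on the rest ring. Same axes as the foot; either end of the fin may lead
- retainer_foot (a point): Middle of the underside of the retainer's T-foot (bar 44 mm long along the fin, x; 8 mm wide, 6 mm high; z up) on a stem 18 mm thick; disc's underside 18 mm above. Locked (as at the start): 12 mm below socket, fin across the slot. To turn it, press it 3 to 4 mm below that (6 mm at most, about 6 N). Fin along the slot: free to lift or insert. Locking is clockwise from above; let go, it springs up
- rest_top (a point): Centre of the top rim of the fixed grey rest ring (90 mm outside, 64 mm inside, 30 mm high), on which the retainer's disc sits level with its foot hanging inside
- scrap_bin: Fixed open blue scrap bin, 150 x 150 mm, 70 mm high, walls 4 mm; origin at the centre of its underside on the counter
- spool0 (a point): Centre (half-way up) of a fresh spool of red ribbon with white flanges: 54 mm diameter, 36 mm high, 26 mm hole right through along z, 60 g; starts upright on the counter (centre at 18 mm). Two to four spools are present, the others None
- spool1 (a point): Centre (half-way up) of a fresh spool of red ribbon with white flanges: 54 mm diameter, 36 mm high, 26 mm hole right through along z, 60 g; starts upright on the counter (centre at 18 mm). Two to four spools are present, the others None
- spool2 (a point): Centre (half-way up) of a fresh spool of red ribbon with white flanges: 54 mm diameter, 36 mm high, 26 mm hole right through along z, 60 g; starts upright on the counter (centre at 18 mm). Two to four spools are present, the others None
- spool3 (a point): Centre (half-way up) of a fresh spool of red ribbon with white flanges: 54 mm diameter, 36 mm high, 26 mm hole right through along z, 60 g; starts upright on the counter (centre at 18 mm). Two to four spools are present, the others None
- core0 (a point): Centre (half-way up) of an empty brown cardboard core: tube 32 mm outside, 26 mm hole, 36 mm high, 20 g; starts on a spindle, upright. Two or three cores are present, the others None
- core1 (a point): Centre (half-way up) of an empty brown cardboard core: tube 32 mm outside, 26 mm hole, 36 mm high, 20 g; starts on a spindle, upright. Two or three cores are present, the others None
- core2 (a point): Centre (half-way up) of an empty brown cardboard core: tube 32 mm outside, 26 mm hole, 36 mm high, 20 g; starts on a spindle, upright. Two or three cores are present, the others None
- core3 (a point): Centre (half-way up) of an empty brown cardboard core: tube 32 mm outside, 26 mm hole, 36 mm high, 20 g; starts on a spindle, upright. Two or three cores are present, the others None
- sausage_pack: Bystander: flat pack of sausages 150 x 90 x 26 mm, near the robot; leave alone. Origin under its centre
- sausage_pack2: Bystander: flat pack of sausages 150 x 90 x 26 mm, beyond the stand; leave alone. Origin under its centre
- spice_jar: Bystander: small amber jar with red cap, 48 mm across, 70 mm high, beside the fresh spools; leave alone. Origin under its centre
- cup: Bystander: white cup 72 mm across, 80 mm high, beyond the stand; leave alone. Origin under its centre
- salami: Bystander: dark salami 60 mm thick, 170 mm long, lying at the near right; leave alone. Origin under its centre
Not all that is in view belongs to the job. What is shaped like the part that bears spool1 but purple or turquoise is not meant.

How it is judged:
On the way, in this order (a step that is already met when the one before it is completed fails the run):
1. the retainer is off the stand and sits level on the rest ring (horizontal distance between retainer_foot and rest_top below 0.013 m and height (world z) of retainer_foot below 0.017 m and angle between retainer_foot's own z axis and vertical below 0.1 rad), for 0.2 s.
2. while the retainer is still off the stand, all empty cores are in the scrap bin and all fresh spools sit fully down on spindles ((distance between spool0 and spindle0 below 0.007 m or distance between spool0 and spindle1 below 0.007 m or distance between spool0 and spindle2 below 0.007 m or distance between spool0 and spindle3 below 0.007 m) and (distance between spool1 and spindle0 below 0.007 m or distance between spool1 and spindle1 below 0.007 m or distance between spool1 and spindle2 below 0.007 m or distance between spool1 and spindle3 below 0.007 m) and (distance between spool2 and spindle0 below 0.007 m or distance between spool2 and spindle1 below 0.007 m or distance between spool2 and spindle2 below 0.007 m or distance between spool2 and spindle3 below 0.007 m) and (distance between spool3 and spindle0 below 0.007 m or distance between spool3 and spindle1 below 0.007 m or distance between spool3 and spindle2 below 0.007 m or distance between spool3 and spindle3 below 0.007 m) and x of core0 in the frame of scrap_bin between -0.075 and 0.075 m and y of core0 in the frame of scrap_bin between -0.075 and 0.075 m and height (world z) of each of core0, core1, core2, core3 below 0.07 m and x of core1 in the frame of scrap_bin between -0.075 and 0.075 m and y of core1 in the frame of scrap_bin between -0.075 and 0.075 m and x of core2 in the frame of scrap_bin between -0.075 and 0.075 m and y of core2 in the frame of scrap_bin between -0.075 and 0.075 m and x of core3 in the frame of scrap_bin between -0.075 and 0.075 m and y of core3 in the frame of scrap_bin between -0.075 and 0.075 m and horizontal distance between retainer_foot and socket above 0.12 m), for 0.2 s.
At the end, for the whole second after the job is handed in: Every fresh spool sits on a spindle (centre within 7 mm of its seated point), every core is in the bin below the rim, and the retainer is locked: centred within 8 mm, foot over 9.5 mm below the socket top, fin within 0.5 rad of square across the slot, level within 0.1 rad, at rest ((distance between spool0 and spindle0 below 0.007 m or distance between spool0 and spindle1 below 0.007 m or distance between spool0 and spindle2 below 0.007 m or distance between spool0 and spindle3 below 0.007 m) and (distance between spool1 and spindle0 below 0.007 m or distance between spool1 and spindle1 below 0.007 m or distance between spool1 and spindle2 below 0.007 m or distance between spool1 and spindle3 below 0.007 m) and (distance between spool2 and spindle0 below 0.007 m or distance between spool2 and spindle1 below 0.007 m or distance between spool2 and spindle2 below 0.007 m or distance between spool2 and spindle3 below 0.007 m) and (distance between spool3 and spindle0 below 0.007 m or distance between spool3 and spindle1 below 0.007 m or distance between spool3 and spindle2 below 0.007 m or distance between spool3 and spindle3 below 0.007 m) and x of core0 in the frame of scrap_bin between -0.075 and 0.075 m and y of core0 in the frame of scrap_bin between -0.075 and 0.075 m and height (world z) of each of core0, core1, core2, core3 below 0.07 m and x of core1 in the frame of scrap_bin between -0.075 and 0.075 m and y of core1 in the frame of scrap_bin between -0.075 and 0.075 m and x of core2 in the frame of scrap_bin between -0.075 and 0.075 m and y of core2 in the frame of scrap_bin between -0.075 and 0.075 m and x of core3 in the frame of scrap_bin between -0.075 and 0.075 m and y of core3 in the frame of scrap_bin between -0.075 and 0.075 m and horizontal distance between retainer_foot and socket below 0.008 m and z of retainer_foot in the frame of socket below -0.0095 m and angle between the x axis of retainer_foot and the y axis of stand, either way round below 0.5 rad and angle between retainer_foot's own z axis and vertical below 0.1 rad and linear speed of retainer below 0.02 m/s); the robot touches nothing.
It fails at once if a bystander (sausage packs, jar, cup, salami) is moved more than 4 cm (distance of any of sausage_pack, sausage_pack2, spice_jar, cup, salami from where it was at the start of the episode above 0.04 m).
Of spool_0, spool_1, spool_2, spool_3 only 2 to 4 are there at a start; the rules pass over those that are not, and their reading is None.
Of core_0, core_1, core_2, core_3 only 2 to 3 are there at a start; the rules pass over those that are not, and their reading is None.
At some moment in a run one of spool_0, spool_1, spool_2, spool_3 may be knocked a few centimetres aside while the robot is not near it.
It also fails if it takes over 210 s, if anything falls off the work surface, if the arm or the gripper's body presses on something with over 40 N, if the wrist force passes 120 N, or if a joint passes its speed limit or range.

### The arm

A 6-joint arm with a two-finger parallel gripper is mounted at the origin on the work surface. World frame = base frame: x ahead of the robot, y to its left, z up, the work surface at z = 0. Lengths are in m, angles in rad, forces in N, time in s.
With the tool pointing down it reaches from about 0.35 to 0.975 m from the base axis. Payload 4.9 kg.
Tool frame: the origin (TCP) lies at the very end of the fingers, on their centre line; the grasp point (between the pads) lies 19 mm behind it; z points along the fingers, y is the direction in which the jaws open and shut (so a half turn about z gives the same grasp; the last joint's range is limited). The gripper opens to 85 mm and grips with 20 to 120 N. Pads are 22 mm wide; open, the fingers measure 114 mm over their backs; the gripper's body (76 mm by 85 mm) begins 54 mm behind the grasp point. The pads swing forward as they close: fully open they stand 13 mm farther back than shut.
Start: joints at [-1.366, 0.053, 1.613, -0, 1.476, -0.119], TCP at [0.199, -0.593, 0.231] pointing down, gripper open.
Joint ranges: [-3.01, 3.01], [-1.01, 2.22], [0.06, 2.58], [-1.02, 4.17], [0.09, 2.62], [-3.14, 3.14]. Speed limits (rad/s): [2.57, 2.57, 3.14, 3.14, 3.14, 3.14].

### API

Orientations are given as a rotation vector (axis times angle).
In Python, from station import ctrl gives the robot as it stands.
- The arm moves only by the tool step_arm, never from a script. Its argument "moves" is a list of rows, each a list of 5 numbers: the opening, from 0 (shut) to 1 (fully open), then the shift along the world's x, y, z in m, then the turn about the world's z in degrees. A call has 1 to 20 rows; each row shifts and turns the pose as measured when the row begins; what a row does not reach is not made up. A row lasts 1/8 s, in which the tool goes at most 62.5 mm and 10.7 degrees, less where a joint would pass 70% of its speed; a pose out of reach is approached as far as the arm can. A call is refused whole if a number of a shift passes 0.0625 or a number of a turn 10.7, either way. A call with a gripper value outside its range is refused whole. The fingers move at their own pace and stop on an object; "newtons" is the grip in N (left out, the last holds). Time passes only in rows, so rows that do not move let the fingers close. It gives the time, the measured TCP pose, the force and the opening at its end, in the units of the state.
- ctrl.get_obs(): the state, without advancing time (a new reading comes with each control period).
- ctrl.get_image(name): name is "scene" or "side" or "wrist"; returns a dict with "color" (384x512x3 uint8, red, green, blue), "camera_matrix" (3x3 intrinsics, pixels), "R" (3x3) and "t" (3): a world point X has camera coordinates R X + t; the wrist camera has in their place "T_tool_cam" (4x4, takes a point from camera to tool coordinates, whose origin is the TCP and whose axes are the flange's). Camera axes: x right, y down, z forward; pixel columns grow to the right and rows downward; lengths in m; the calibration is good to about 2 mm. The wrist camera is an equidistant fisheye: a pixel r from the principal point sees the ray r / f radians off the axis. A picture is of the moment at which its call begins: read the wrist's pose just before it. There is no depth.
- ctrl.finish_job(): hands the job in, once; it reports no verdict.
Trained networks look in a picture, given as the dict that the camera call returned (one of the last four; its "shot" number tells which), for a name from the list of things; names that differ only in an ending like _2 or _b are one class to them, and where a whole thing is asked for, a point or a joint stands for the part that bears it (a point fixed in the world has none). Each returns a list of dicts, best first, with "p" (0 to 1); they miss things now and then, are a little off and sometimes report something else, mostly with a low value. They report only what shows in the picture. A call takes as long as a camera call. They do not tell look-alikes from the thing itself.
- ctrl.spot_in(picture, query): "bbox" ([left, top, right, bottom] in pixels, round what is visible of it).
The state is a dict: "t": time; "q": joint angles; "dq": joint speeds; "effort": joint torques, N m; "tool_pos": TCP position; "tool_rot": TCP orientation; "contact_force": force on the tool from outside, world axes, zero at the start; "wrist_torque": the same for the moment, N m; "opening": finger opening in m.
Only numpy, scipy, OpenCV 4.12 (cv2) and the standard library are available. Lean on these libraries where they do the work, as an engineer would, in place of code of your own. Each camera call takes 0.05 s, during which the arm holds its last target.

## Working session

There is one attempt and no reset: what is moved stays moved. The work goes in short steps, Python scripts to look and compute and a tool call to move; the robot and the scene stay as the last step left them, time stands still between calls to the robot, and variables do not carry over. Pictures are saved under pics/ and viewed, and the job is handed in when it is done.

Besides the shell and the picture viewer there is one more tool, called as name([rows], argument=value, ...), one row to a line, values as JSON. step_arm: Moves the arm, as the interface text tells. Its arguments: {"type":"object","properties":{"moves":{"type":"array","items":{"type":"array","items":{"type":"number"}}},"newtons":{"type":"number"}},"required":["moves"]}

```bash
ls; mkdir -p pics
cat > h.py <<'E'
import numpy as np, cv2
from station import ctrl
def snap(name,fn=None):
    im=ctrl.get_image(name)
    if fn: cv2.imwrite('pics/'+fn+'.png',cv2.cvtColor(im['color'],cv2.COLOR_RGB2BGR))
    return im
def pix2world(im,u,v,z):
    K=im['camera_matrix'];R=np.array(im['R']);t=np.array(im['t'])
    d=R.T@np.linalg.inv(K)@np.array([u,v,1.]);c=-R.T@t
    return c+d*(z-c[2])/d[2]
def proj(im,X):
    c=np.array(im['R'])@np.array(X)+im['t'];p=im['camera_matrix']@c;return p[:2]/p[2]
E
python3 - <<'E'
from h import *
o=ctrl.get_obs();print({k:np.round(v,3) for k,v in o.items()})
for n in ['scene','side','wrist']:
    im=snap(n,n+'0');print(n,im['camera_matrix'].tolist(),{k:np.round(im[k],3).tolist() for k in im if k in('R','t','T_tool_cam','shot')})
    for q in ['stand','retainer_grip','rest_top','scrap_bin','spool0','core0','sausage_pack','spice_jar','cup','salami']:
        print(q,[(np.round(b['bbox']).tolist(),round(b['p'],2)) for b in ctrl.spot_in(im,q)])
E
```

```text
pics
{'t': np.float64(0.0), 'q': array([-1.366,  0.053,  1.614,  0.   ,  1.476, -0.119]), 'dq': array([ 0.   , -0.   ,  0.001,  0.   , -0.   , -0.   ]), 'effort': array([-1.0000e-03, -3.9369e+01, -3.7017e+01, -0.0000e+00,  7.0000e-03,
       -0.0000e+00]), 'tool_pos': array([ 0.199, -0.592,  0.23 ]), 'tool_rot': array([-3.098, -0.506,  0.   ]), 'contact_force': array([-1.563, -0.021, -0.597]), 'wrist_torque': array([-0.025,  0.03 , -0.032]), 'opening': np.float64(0.085)}
scene [[480.4628339975923, 0.0, 249.85886323622358], [0.0, 480.4628339975923, 194.8281843899162], [0.0, 0.0, 1.0]] {'R': [[-0.135, 0.991, 0.008], [0.766, 0.11, -0.633], [-0.628, -0.079, -0.774]], 't': [0.182, -0.327, 1.856], 'shot': 1}
stand []
retainer_grip [([274.0, 202.0, 312.0, 232.0], 0.79), ([214.0, 174.0, 230.0, 194.0], 0.23)]
rest_top [([352.0, 244.0, 386.0, 274.0], 0.85), ([212.0, 270.0, 268.0, 300.0], 0.26)]
scrap_bin [([363.0, 162.0, 418.0, 221.0], 0.93)]
spool0 [([216.0, 175.0, 230.0, 194.0], 0.85), ([177.0, 210.0, 197.0, 231.0], 0.78), ([146.0, 195.0, 168.0, 211.0], 0.77), ([166.0, 172.0, 182.0, 190.0], 
[... 1106 characters left out ...]
.0, 228.0, 209.0, 244.0], 0.54), ([192.0, 193.0, 234.0, 229.0], 0.26)]
sausage_pack [([212.0, 259.0, 284.0, 304.0], 0.92), ([172.0, 164.0, 226.0, 197.0], 0.86)]
spice_jar [([259.0, 149.0, 269.0, 175.0], 0.59)]
cup [([125.0, 191.0, 155.0, 226.0], 0.59)]
salami [([358.0, 199.0, 409.0, 223.0], 0.88)]
wrist [[297.3186396354542, 0.0, 258.38839533934794], [0.0, 297.3186396354542, 190.26069801151678], [0.0, 0.0, 1.0]] {'T_tool_cam': [[-0.001, -0.95, -0.311, 0.079], [1.0, -0.001, -0.0, 0.0], [0.0, -0.311, 0.95, -0.144], [0.0, 0.0, 0.0, 1.0]], 'shot': 3}
stand []
retainer_grip []
rest_top []
scrap_bin []
spool0 []
core0 []
sausage_pack []
spice_jar []
cup []
salami [([43.0, 13.0, 132.0, 124.0], 0.8)]
```

Run:
```python
import cv2
a=cv2.imread('pics/scene0.png');cv2.imwrite('pics/scene0b.png',cv2.resize(a[110:310,80:430],None,fx=2.28,fy=2.28,interpolation=2))
a=cv2.imread('pics/side0.png');cv2.imwrite('pics/side0b.png',cv2.resize(a[130:380,80:430],None,fx=2.28,fy=2.28,interpolation=2))
```

```text
(no output)
```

View pics/scene0b.png

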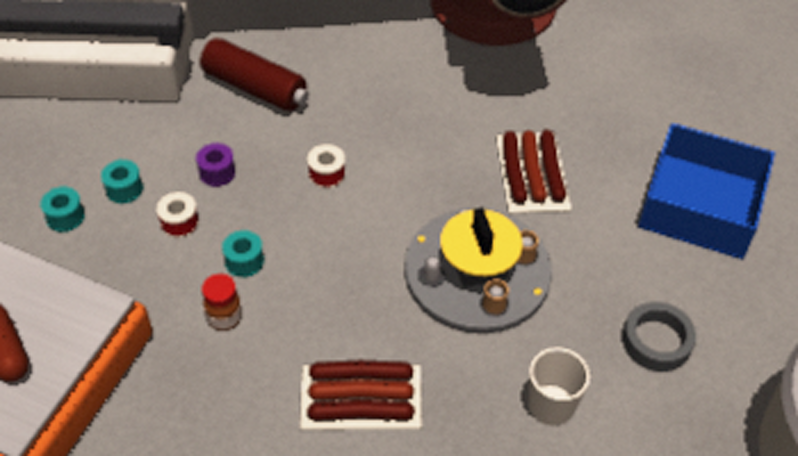

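View pics/side0b.png

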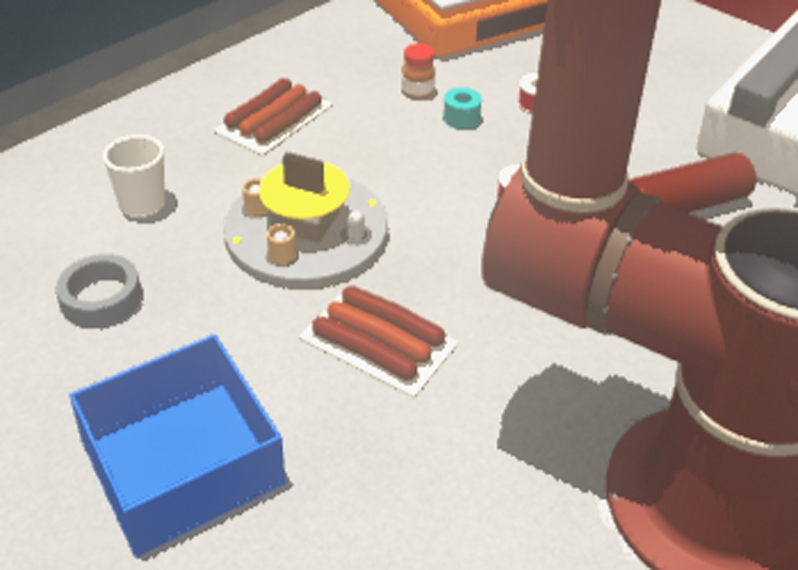

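View pics/wrist0.png

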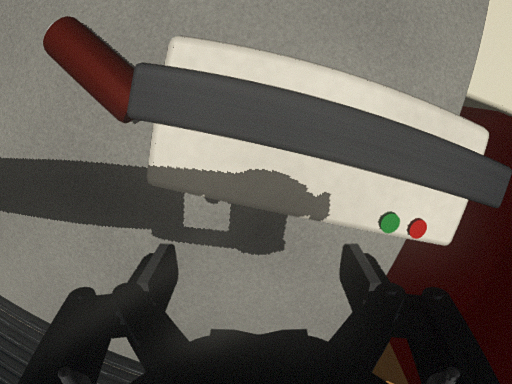

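Scene picture: red/white spools at crop (326,165) and (178,213), i.e. full-picture about (223,182) and (158,203). The purple one and three turquoise ones are look-alikes. Cores at crop (528,245) and (495,297); the spindles at (432,268) and, seen in the side view, (357,228) are bare. Next I work out the coarse positions.

Run:
```python
from h import *
im=snap('scene')
s=2.28
def c(u,v,z):return np.round(pix2world(im,80+u/s,110+v/s,z),3)[:2]
print('ring',c(659,336,.03) , 'bin',c(711,185,.06),'disc',c(481,243,.068),'base',c(478,268,.018))
print('coreR',c(528,240,.054),'coreN',c(495,289,.054),'bare',c(432,262,.05))
print('spA',c(327,158,.036),'spB',c(177,208,.036),'jar',c(220,287,.07),'purple',c(215,155,.036))
print('fin top ends',c(476,210,.106),c(490,230,.106))
print('cup',c(558,370,.08))
im=snap('side')
def c(u,v,z):return np.round(pix2world(im,80+u/s,130+v/s,z),3)[:2]
print('ring',c(100,283,.03),'disc',c(305,187,.068),'core',c(282,230,.054),c(254,183,.054),'bare',c(357,215,.05))
```

```text
ring [0.653 0.256] bin [0.415 0.327] disc [0.566 0.018] base [0.571 0.018]
coreR [0.542 0.08 ] coreN [0.627 0.042] bare [ 0.593 -0.044]
spA [ 0.421 -0.215] spB [ 0.541 -0.405] jar [ 0.684 -0.306] purple [ 0.438 -0.376]
fin top ends [0.542 0.006] [0.572 0.027]
cup [0.752 0.124]
ring [0.636 0.263] disc [0.566 0.017] core [0.539 0.078] [0.629 0.045] bare [ 0.501 -0.005]
```

step_arm([
  [1, 0, 0.02, 0.04, 0],
  [1, 0.04, 0.04, 0.02, 0],
  [1, 0.04, 0.04, 0.01, 0],
  [1, 0.04, 0.04, 0, 0],
  [1, 0.04, 0.04, 0, 0],
  [1, 0.04, 0.04, 0, 0],
  [1, 0.04, 0.04, 0, 0],
  [1, 0.03, 0.04, 0, 0],
  [1, 0, 0, 0, 0],
], newtons=40)

```text
t: 2.88
tool_pos: [0.4751, -0.2824, 0.3043]
tool_rot: [3.099, 0.502, 0.006]
contact_force: [-0.4, -0.5, 0.3]
opening: 0.0847
```

```bash
cat >> h.py <<'E'
from scipy.spatial.transform import Rotation as Ro
class W:
    def __init__(s,fn=None):
        s.o=ctrl.get_obs();s.im=snap('wrist',fn)
        Rt=Ro.from_rotvec(s.o['tool_rot']).as_matrix();T=np.array(s.im['T_tool_cam'])
        s.R=Rt@T[:3,:3];s.c=Rt@T[:3,3]+s.o['tool_pos'];K=s.im['camera_matrix'];s.f=K[0,0];s.p=K[:2,2]
    def xy(s,u,v,z):
        d=np.array([u,v])-s.p;r=np.hypot(*d);th=r/s.f
        ray=s.R@np.r_[d/max(r,1e-9)*np.sin(th),np.cos(th)]
        return s.c+ray*(z-s.c[2])/ray[2]
    def uv(s,X):
        q=s.R.T@(np.array(X)-s.c);th=np.arctan2(np.hypot(q[0],q[1]),q[2]);return s.p+s.f*th*q[:2]/np.hypot(q[0],q[1])
    def top(s,z,x0,x1,y0,y1,fn,px=1000):
        # rectified top view at plane z ; image right = -y, up = +x
        h=int((x1-x0)*px);w=int((y1-y0)*px)
        X=x1-(np.arange(h)+.5)/px;Y=y1-(np.arange(w)+.5)/px
        mx=np.zeros((h,w),np.float32);my=mx.copy()
        g=np.stack(np.meshgrid(X,Y,indexing='ij')+[np.full((h,w),z)] if False else [*np.meshgrid(X,Y,indexing='ij'),np.full((h,w),z)],-1)
        q=(g-s.c)@s.R;n=np.hypot(q[...,0],q[...,1]);th=np.arctan2(n,q[...,2])
        mx=(s.p[0]+s.f*th*q[...,0]/n).astype(np.float32);my=(s.p[1]+s.f*th*q[...,1]/n).astype(np.float32)
        r=cv2.remap(cv2.cvtColor(s.im['color'],cv2.COLOR_RGB2BGR),mx,my,cv2.INTER_LINEAR)
        if fn:cv2.imwrite('pics/'+fn+'.png',r)
        return r
E
python3 - <<'E'
from h import *
w=W('w1');print(w.o['tool_pos'],w.o['t'],w.c)
for b in ctrl.spot_in(w.im,'spool0'):
    x=b['bbox'];print(np.round(x),round(b['p'],2),np.round(w.xy((x[0]+x[2])/2,(x[1]+x[3])/2,.03),3))
E
```

```text
[ 0.47513931 -0.2823829   0.30428999] 2.875 [ 0.54993895 -0.25724484  0.44857755]
[288. 176. 329. 214.] 0.94 [ 0.438 -0.376  0.03 ]
[368. 169. 409. 208.] 0.92 [ 0.489 -0.496  0.03 ]
[415. 154. 453. 189.] 0.82 [ 0.544 -0.565  0.03 ]
[275.  67. 312.  96.] 0.72 [ 0.588 -0.297  0.03 ]
[182. 155. 223. 194.] 0.71 [ 0.419 -0.215  0.03 ]
[330. 122. 371. 159.] 0.63 [ 0.536 -0.405  0.03 ]
[ 0.  0. 30. 18.] 0.58 [0.609 0.221 0.03 ]
```

View pics/w1.png

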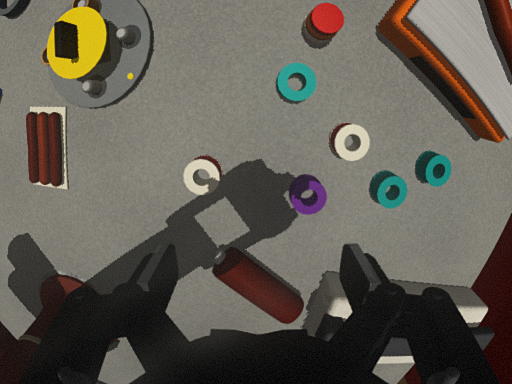

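Wrist view: red-ribbon spools at (202,176), now at (0.419,-0.215), and at (350,142), at (0.536,-0.405). They agree with the scene camera. The purple (308,195) and turquoise ones (296,82), (388,189), (433,169) are decoys. Both bare spindles show at (128,34) and (95,87). On to the retainer.

step_arm([
  [1, 0.01, 0.033, 0, 10.4],
  [1, 0.01, 0.033, 0, 10.4],
  [1, 0.01, 0.033, 0, 10.4],
  [1, 0.01, 0.033, 0, 10.4],
  [1, 0.01, 0.033, 0, 10.4],
  [1, 0.01, 0.033, 0, 10.4],
  [1, 0.01, 0.033, -0.01, 10.4],
  [1, 0.01, 0.033, -0.02, 10.4],
  [1, 0.01, 0.033, -0.02, 10.4],
  [1, 0, 0, 0, 0],
])

```text
t: 4.22
tool_pos: [0.5615, 0.0036, 0.2533]
tool_rot: [1.725, 2.62, 0.006]
contact_force: [0.0, 0.1, 0.3]
opening: 0.0855
```

Run:
```python
from h import *
w=W('w2');print(w.o['tool_pos'],w.o['tool_rot'],w.o['t'],w.c)
t=w.top(.106,.48,.66,-.08,.11,None,3000);cv2.imwrite('pics/t2.png',t)
```

```text
[0.56150361 0.00363967 0.25333996] [1.72481177 2.61991818 0.00615141] 4.225 [0.52857177 0.07667068 0.39717879]
```

View pics/t2.png

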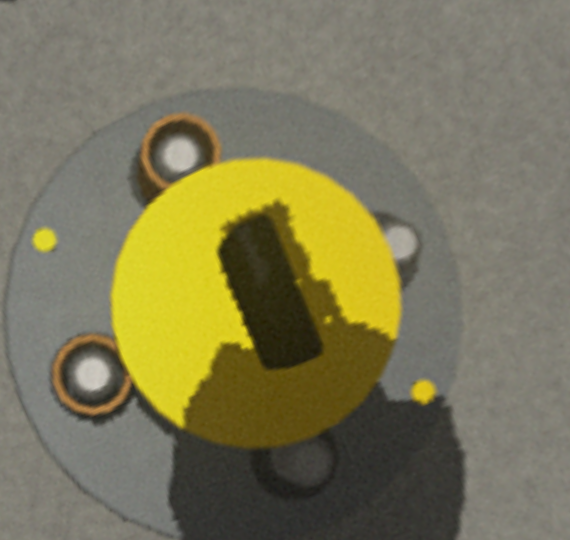

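View pics/w2.png

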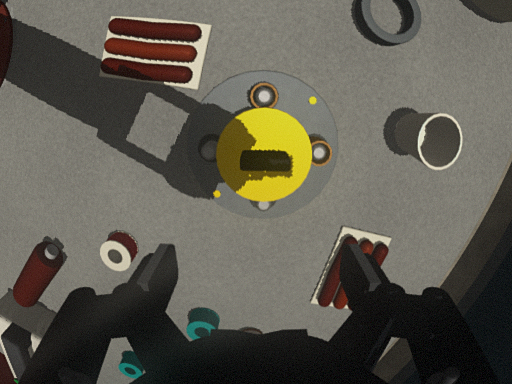

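Run:
```python
from h import *
w=W()
t=w.top(.064,.44,.70,-.12,.15,None,3000)
hsv=cv2.cvtColor(t,cv2.COLOR_BGR2HSV)
m=cv2.inRange(hsv,(22,150,50),(34,255,255))
n,l,st,c=cv2.connectedComponentsWithStats(m)
i=1+np.argmax(st[1:,4]);pts=cv2.convexHull(np.argwhere(l==i)[:,::-1].astype(np.int32))
(cx,cy),(a,b),ang=cv2.fitEllipse(pts)
(ex,ey),r=cv2.minEnclosingCircle(pts)
f=lambda u,v,x1=.70,y1=.15:(round(x1-v/3000,4),round(y1-u/3000,4))
print('disc',f(cx,cy),a/3000,b/3000,f(ex,ey),2*r/3000)
# fin top
t=w.top(.106,.48,.66,-.08,.11,None,3000)
g=cv2.cvtColor(t,cv2.COLOR_BGR2HSV);m=((g[...,2]<70)).astype(np.uint8)*255
m[:190]=0;m[375:]=0;m[:,:200]=0;m[:,340:]=0
e=np.argwhere(m>0)[:,::-1].astype(np.float32)
print(cv2.minAreaRect(e))
cv2.imwrite('pics/t2f.png',cv2.resize(np.hstack([t[180:380,180:360],cv2.cvtColor(m[180:380,180:360],8)]),None,fx=2,fy=2))
for nm,z,(u,v) in [('c1',.054,(180,153)),('c2',.054,(92,374)),('s3',.05,(400,242)),('s4',.05,(300,462))]:
    X=[.66-v/3000,.11-u/3000,.106]; 
    q=w.uv(X);print(nm,np.round(w.xy(*q,.05),4))
```

```text
disc (0.5634, 0.0179) 0.11086412556966146 0.11092530314127604 (0.5634, 0.018) 0.11206618245442708
((266.62408447265625, 294.5745849609375), (153.3591766357422, 63.607723236083984), 67.89054870605469)
c1 [0.6243 0.0451 0.05  ]
c2 [0.5366 0.08   0.05  ]
s3 [ 0.589  -0.0423  0.05  ]
s4 [ 0.5016 -0.0026  0.05  ]
```

View pics/t2f.png

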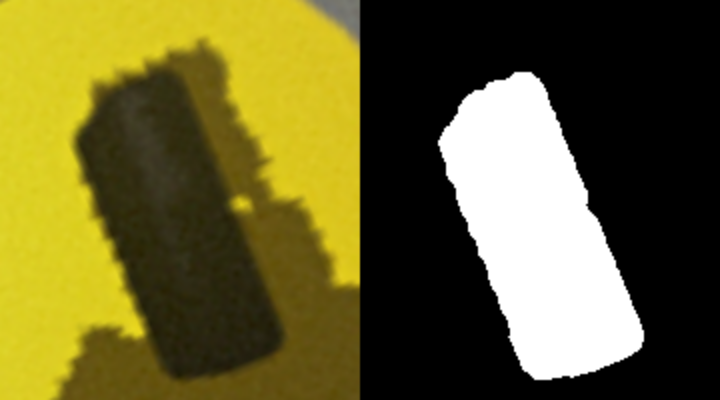

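Stand centre is about (0.563, 0.019) and its spindle axes lie at about 22°. The fin lies at 22°, so the slot is across that, at 112°. The cores sit on spindles (0.624,0.045) and (0.537,0.080). Next: line the tool up at 22° and go down onto the fin.

step_arm([
  [0.5, 0, 0.002, -0.01, -10.3],
  [0.5, 0, 0.002, -0.01, -10.3],
  [0.5, 0, 0.002, -0.01, -10.3],
  [0.5, 0, 0.002, -0.01, -10.3],
  [0.5, 0, 0.002, -0.01, -10.3],
  [0.5, 0, 0.002, -0.01, -10.3],
  [0.5, 0, 0.002, -0.01, -10.3],
  [0.5, 0, 0.002, 0, -10.3],
  [0.5, 0, 0, 0, -10],
  [0.5, 0, 0, 0, 0],
])

```text
t: 5.58
tool_pos: [0.5668, -0.0021, 0.1977]
tool_rot: [3.081, 0.443, 0.003]
contact_force: [-0.6, 0.1, 0.6]
opening: 0.0431
```

```bash
cat >> h.py <<'E'
def yaw(o):
    r=o['tool_rot'];return np.degrees(2*np.arctan2(r[1],r[0]))%360
E
python3 - <<'E'
from h import *
w=W('w3');print(w.o['tool_pos'],yaw(w.o),w.o['q'],w.c)
t=w.top(.106,.48,.66,-.08,.11,'t3',3000)
E
```

```text
[ 0.56676717 -0.00205738  0.19774759] 16.363138057187108 [-0.12150731 -0.06671126  1.78844362 -0.02735017  1.41030465  1.1679403 ] [0.64215265 0.02412341 0.34153496]
```

View pics/t3.png

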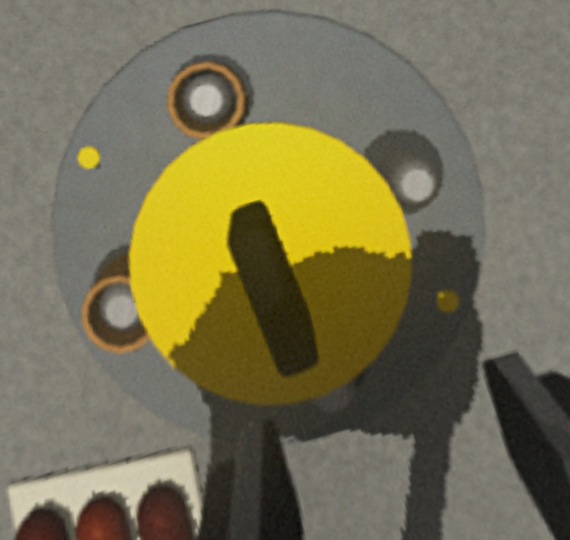

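step_arm([
  [0.5, -0.002, 0.01, -0.01, 2.5],
  [0.5, -0.002, 0.01, -0.01, 2.5],
  [0.5, 0, 0, -0.01, 0],
  [0.5, 0, 0, 0, 0],
])

```text
t: 6.12
tool_pos: [0.5619, 0.0187, 0.1656]
tool_rot: [3.056, 0.592, 0.005]
contact_force: [-0.3, -0.4, 0.3]
opening: 0.0427
```

Run:
```python
from h import *
o=ctrl.get_obs();print(o['tool_pos'],yaw(o),o['contact_force'])
```

```text
[0.56194345 0.01873566 0.16555186] 21.93303029770022 [-0.28964852 -0.36224912  0.27423047]
```

step_arm([
  [0.5, 0.001, -0.001, -0.03, 0],
  [0.5, 0, 0, -0.03, 0],
  [0.5, 0, 0, -0.02, 0],
  [0.5, 0, 0, -0.008, 0],
  [0.5, 0, 0, 0, 0],
])

```text
t: 6.75
tool_pos: [0.5642, 0.0178, 0.0766]
tool_rot: [3.055, 0.594, 0.01]
contact_force: [0.5, 0.4, 0.2]
opening: 0.0426
```

Run:
```python
from h import *
w=W('w4');o=w.o;print(o['tool_pos'],yaw(o),o['contact_force'])
```

```text
[0.56423618 0.01775174 0.07656185] 22.019560234969767 [0.46375482 0.43243186 0.18659668]
```

View pics/w4.png

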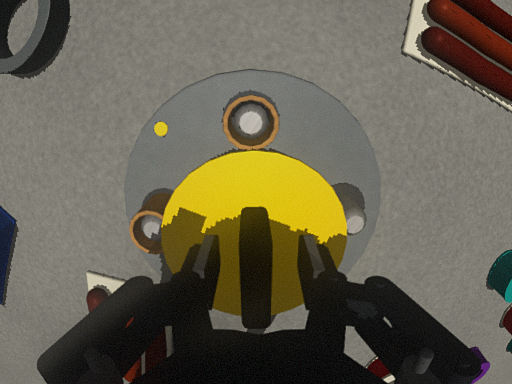

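The fin at (256,265) is centred between the fingers. Close, then press.

step_arm([
  [0, 0, 0, 0, 0],
  [0, 0, 0, 0, 0],
  [0, 0, 0, 0, 0],
  [0, 0, 0, 0, 0],
], newtons=60)

```text
t: 7.3
tool_pos: [0.5653, 0.0185, 0.0788]
tool_rot: [3.055, 0.595, 0.015]
contact_force: [-0.0, 1.5, -1.8]
opening: 0.0135
```

step_arm([
  [0, 0, 0, -0.002, 0],
  [0, 0, 0, -0.002, 0],
  [0, 0, 0, 0, 0],
])

```text
t: 7.68
tool_pos: [0.5654, 0.0185, 0.0755]
tool_rot: [3.056, 0.595, 0.015]
contact_force: [-2.0, 1.1, 1.1]
opening: 0.0131
```

step_arm([
  [0, 0, 0, -0.002, 0],
  [0, 0, 0, -0.001, 0],
])

```text
t: 7.92
tool_pos: [0.5654, 0.0185, 0.0729]
tool_rot: [3.056, 0.595, 0.014]
contact_force: [-2.6, 1.7, 2.2]
opening: 0.0131
```

step_arm([
  [0, 0, 0, -0.001, 0],
  [0, 0, 0, 0, 0],
])

```text
t: 8.18
tool_pos: [0.5654, 0.0185, 0.0719]
tool_rot: [3.056, 0.595, 0.014]
contact_force: [-3.1, 0.6, 3.0]
opening: 0.0132
```

step_arm([
  [0, -0.001, 0, -0.001, 0],
  [0, 0, 0, -0.001, 0],
  [0, 0, 0, 0, 0],
])

```text
t: 8.55
tool_pos: [0.5653, 0.0185, 0.0707]
tool_rot: [3.055, 0.594, 0.018]
contact_force: [-2.2, 1.0, 3.3]
opening: 0.0132
```

Run:
```python
from h import *
w=W('w5');o=w.o;print(o['tool_pos'],yaw(o),o['contact_force'],o['wrist_torque'])
print(Ro.from_rotvec(o['tool_rot']).as_matrix().round(4))
s=snap('side','side1');cv2.imwrite('pics/side1b.png',cv2.resize(cv2.imread('pics/side1.png')[170:270,150:290],None,fx=5,fy=5,interpolation=2))
```

```text
[0.565341   0.01853663 0.07069094] 22.0197095734889 [-2.22214238  0.98491125  3.34669266] [ 0.24433691  0.46017938 -0.01877396]
[[ 0.927   0.3747  0.0169]
 [ 0.375  -0.9266 -0.0264]
 [ 0.0058  0.0308 -0.9995]]
```

View pics/w5.png

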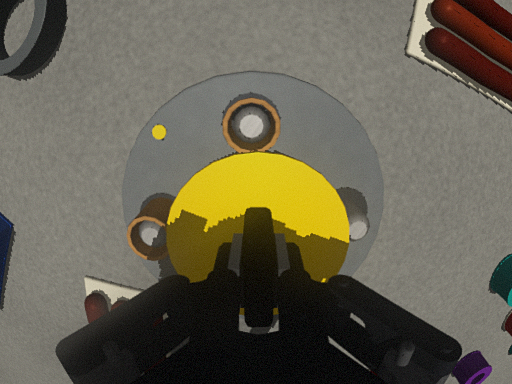

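View pics/side1b.png

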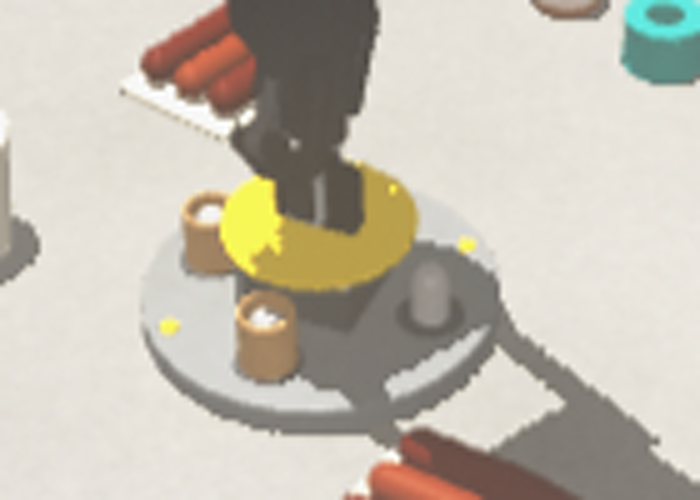

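step_arm([
  [0, 0, 0, 0, 5],
  [0, 0, 0, 0, 5],
  [0, 0, 0, 0, 0],
])

```text
t: 9.02
tool_pos: [0.5646, 0.0194, 0.0706]
tool_rot: [2.994, 0.866, 0.02]
contact_force: [-2.8, 1.0, 3.0]
opening: 0.0133
```

Run:
```python
from h import *
w=W('w6');o=w.o;print(o['tool_pos'],yaw(o),o['contact_force'],o['wrist_torque'])
```

```text
[0.56458288 0.01941945 0.07064863] 32.261610078162356 [-2.75490624  0.99585316  2.96406692] [ 0.17065981  0.41385523 -0.05801963]
```

View pics/w6.png

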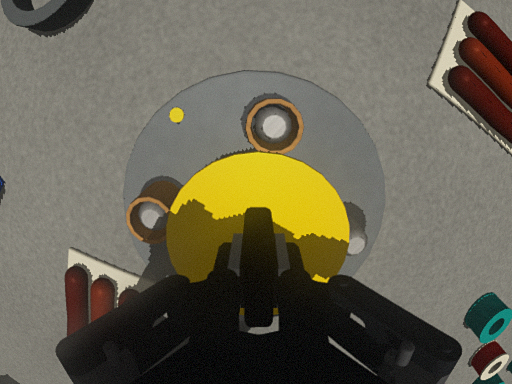

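The fin turns with the hand and the torque is low. I carry on turning.

step_arm([
  [0, 0, 0, 0, 10],
  [0, 0, 0, 0, 10],
  [0, 0, 0, 0, 10],
  [0, 0, 0, 0, 0],
])

```text
t: 9.57
tool_pos: [0.5637, 0.0213, 0.0709]
tool_rot: [2.711, 1.572, 0.035]
contact_force: [-2.1, 2.2, 3.0]
opening: 0.0133
```

Run:
```python
from h import *
o=ctrl.get_obs();print(o['tool_pos'],yaw(o),o['contact_force'],o['wrist_torque'])
```

```text
[0.56369017 0.02126451 0.07094092] 60.22535922462464 [-2.07273521  2.18430682  2.99562947] [ 0.05017974  0.72792688 -5.79131259]
```

Run:
```python
from h import *
w=W('w7');o=w.o;print(o['wrist_torque'],o['effort'],o['q'])
s=snap('side','side2');cv2.imwrite('pics/side2b.png',cv2.resize(cv2.imread('pics/side2.png')[170:270,150:290],None,fx=5,fy=5,interpolation=2))
```

```text
[ 0.05017974  0.72792688 -5.79131259] [  4.79169399 -33.9558506  -32.94065237  -2.30949506  -0.95535915
  -6.07685208] [-0.09773389  0.04903802  1.89879331  0.00763822  1.17159993  0.41904079]
```

View pics/w7.png

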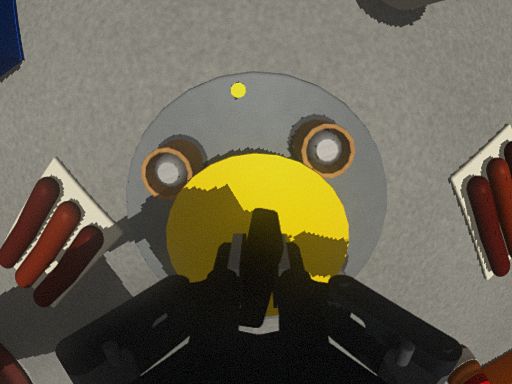

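View pics/side2b.png

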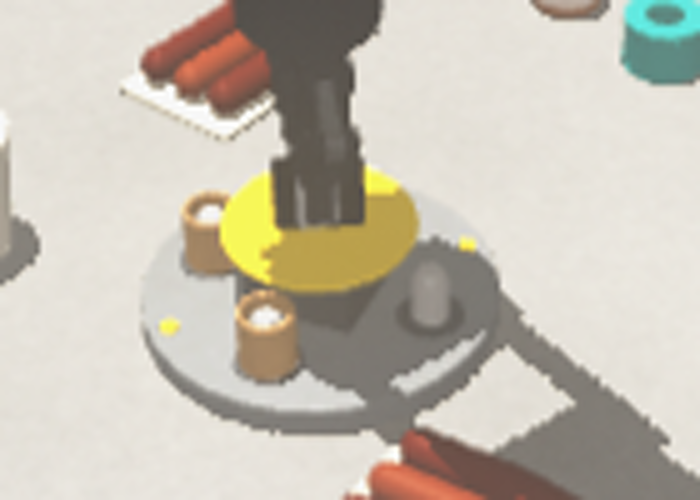

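Turning is blocked at 60° (torque -5.8 N m, the fin lags the hand by about 6°). It is probably not pressed deep enough to clear the detent. I back off, press deeper and try again.

step_arm([
  [0, 0, 0, 0, -6],
  [0, 0, 0, -0.001, -6],
  [0, 0, 0, -0.001, 0],
  [0, 0, 0, 0, 0],
], newtons=80)

```text
t: 10.18
tool_pos: [0.5638, 0.0211, 0.0706]
tool_rot: [2.846, 1.295, 0.027]
contact_force: [-1.6, 1.7, 1.7]
opening: 0.0134
```

```bash
cat > st.py <<'E'
from h import *
o=ctrl.get_obs();print(o['t'],o['tool_pos'].round(4),round(yaw(o),1),o['contact_force'].round(1),o['wrist_torque'].round(2),round(float(o['opening']),4),o['q'].round(2))
E
python3 st.py
python3 - <<'E'
from h import *
W('w8')
E
```

```text
10.175 [0.5638 0.0211 0.0706] 48.9 [-1.6  1.7  1.7] [ 0.25  0.47 -2.01] 0.0134 [-0.09  0.05  1.9  -0.    1.17  0.63]
```

View pics/w8.png

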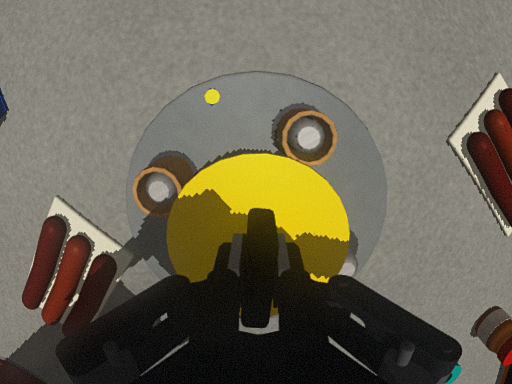

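step_arm([
  [0, 0, 0, -0.002, -4],
  [0, 0, 0, -0.002, 0],
  [0, 0, 0, 0, 0],
])

```text
t: 10.6
tool_pos: [0.564, 0.0211, 0.0706]
tool_rot: [2.877, 1.214, 0.02]
contact_force: [-1.9, 1.0, -0.8]
opening: 0.0135
```

```bash
python3 st.py
```

```text
10.6 [0.564  0.0211 0.0706] 45.8 [-1.9  1.  -0.8] [ 0.28  0.4  -1.31] 0.0135 [-0.09  0.05  1.9  -0.01  1.17  0.69]
```

step_arm([
  [0, 0, 0, 0.001, -3],
  [0, 0, 0, 0.001, 0],
  [0, 0, 0, 0, 0],
])

```text
t: 10.98
tool_pos: [0.5639, 0.0211, 0.0706]
tool_rot: [2.896, 1.156, 0.018]
contact_force: [-1.8, 1.1, 3.3]
opening: 0.0135
```

```bash
python3 st.py; python3 -c "
from h import *
print(Ro.from_rotvec(ctrl.get_obs()['tool_rot']).as_matrix().round(4))"
```

```text
10.975 [0.5639 0.0211 0.0706] 43.5 [-1.8  1.1  3.3] [ 0.38  0.28 -0.85] 0.0135 [-0.09  0.05  1.9  -0.02  1.17  0.73]
[[ 0.725   0.6885  0.0197]
 [ 0.6887 -0.7248 -0.0177]
 [ 0.002   0.0264 -0.9996]]
```

step_arm([
  [0, 0, 0, 0.003, -4],
  [0, 0, 0, 0, 0],
])

```text
t: 11.22
tool_pos: [0.5634, 0.0208, 0.0708]
tool_rot: [2.929, 1.062, 0.016]
contact_force: [-0.8, 1.4, 5.6]
opening: 0.013
```

```bash
python3 st.py
python3 - <<'E'
from h import *
W('w9')
s=snap('side','side3');cv2.imwrite('pics/side3b.png',cv2.resize(cv2.imread('pics/side3.png')[170:270,150:290],None,fx=5,fy=5,interpolation=2))
E
```

```text
11.225 [0.5634 0.0208 0.0708] 39.9 [-0.8  1.4  5.6] [ 0.39  0.14 -0.42] 0.013 [-0.09  0.05  1.9  -0.02  1.17  0.8 ]
```

View pics/side3b.png

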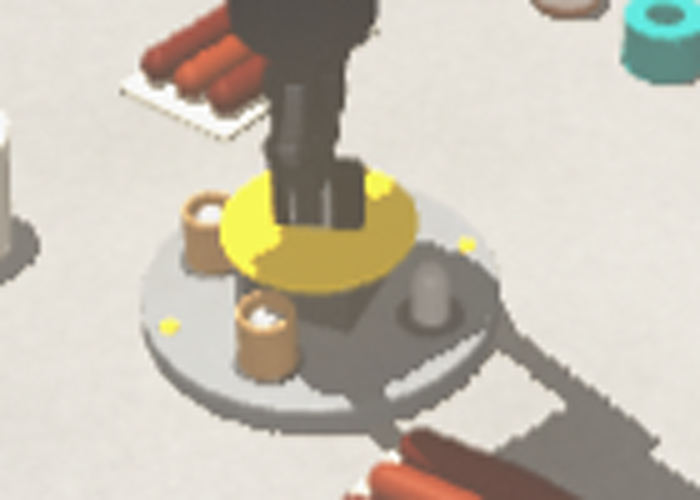

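View pics/w9.png

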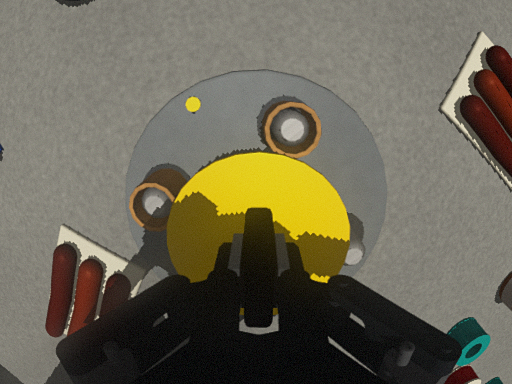

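Run:
```python
from h import *
from scipy.optimize import least_squares
w=W();t=w.top(.018,.44,.70,-.12,.15,'t9',2000)
t2=w.top(.059,.44,.70,-.12,.15,'t9b',2000)
```

```text
(no output)
```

View pics/t9.png

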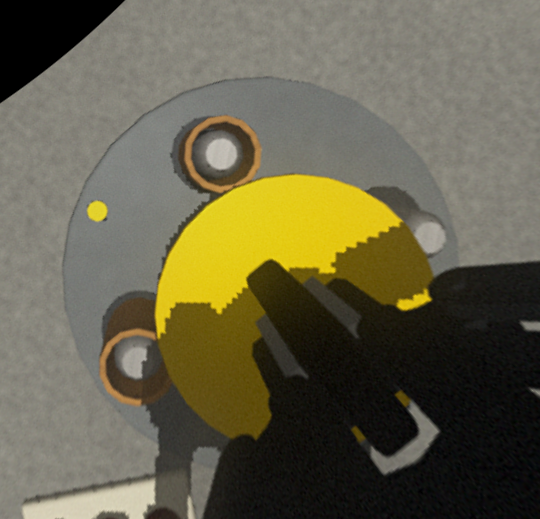

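View pics/t9b.png

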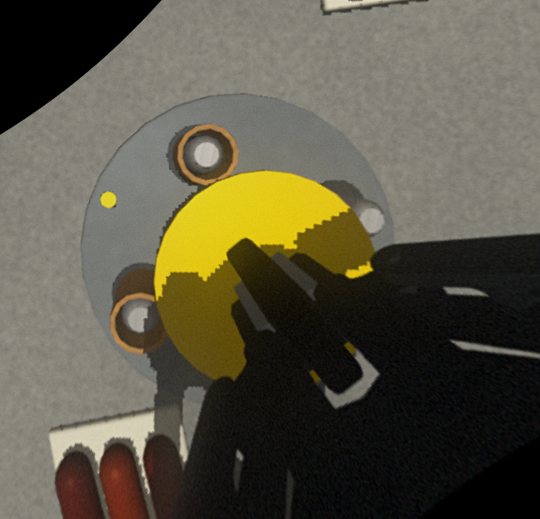

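```bash
cat >> h.py <<'E'
from scipy.optimize import least_squares
def fitcirc(P,r=None):
    P=np.array(P)
    if r is None:
        f=lambda p:np.hypot(P[:,0]-p[0],P[:,1]-p[1])-p[2];s=least_squares(f,[*P.mean(0),.05],loss='soft_l1',f_scale=.0007)
    else:
        f=lambda p:np.hypot(P[:,0]-p[0],P[:,1]-p[1])-r;s=least_squares(f,P.mean(0),loss='soft_l1',f_scale=.0007)
    return s.x
def discfit(w,z,c0,a0,a1,rmin=.04,rmax=.065):
    hsv=cv2.cvtColor(w.im['color'],cv2.COLOR_RGB2HSV);P=[]
    for a in np.radians(np.arange(a0,a1,3)):
        last=None
        for r in np.arange(rmin,rmax,.0003):
            X=[c0[0]+r*np.cos(a),c0[1]+r*np.sin(a),z];u,v=w.uv(X)
            p=cv2.getRectSubPix(w.im['color'],(1,1),(float(u),float(v)))[0,0].astype(int)
            if p[0]-p[2]>50 and p[1]-p[2]>0.5*(p[0]-p[2]): last=X[:2]
        if last is not None and np.hypot(last[0]-c0[0],last[1]-c0[1])<rmax-.001: P.append(last)
    return np.array(P)
def edgefit(w,z,c0,r0,dr,a0,a1):
    g=cv2.cvtColor(w.im['color'],cv2.COLOR_RGB2GRAY).astype(np.float32);g=cv2.GaussianBlur(g,(0,0),1);P=[]
    for a in np.radians(np.arange(a0,a1,3)):
        rs=np.arange(r0-dr,r0+dr,.0004)
        vals=[]
        for r in rs:
            u,v=w.uv([c0[0]+r*np.cos(a),c0[1]+r*np.sin(a),z]);vals.append(cv2.getRectSubPix(g,(1,1),(float(u),float(v)))[0,0])
        d=np.abs(np.gradient(vals));i=np.argmax(d)
        P.append([c0[0]+rs[i]*np.cos(a),c0[1]+rs[i]*np.sin(a)])
    return np.array(P)
E
python3 - <<'E'
from h import *
w=W()
for z in(.056,.059,.062,.064):
    P=discfit(w,z,(.5615,.0185),-50,130);print(z,len(P),fitcirc(P).round(4),fitcirc(P,.054).round(4))
P=edgefit(w,.018,(.563,.020),.1,.008,-60,160);print('base',fitcirc(P).round(4),fitcirc(P,.1).round(4))
E
```

```text
0.056 57 [0.5584 0.0163 0.0566] [0.5612 0.0184]
0.059 58 [0.5595 0.0174 0.0557] [0.5612 0.0188]
0.062 57 [0.5608 0.0184 0.0545] [0.5613 0.0189]
0.064 57 [0.5617 0.0192 0.0538] [0.5614 0.019 ]
base [0.5628 0.0199 0.0989] [0.5618 0.0191]
```

```bash
cat >> h.py <<'E'
class WF(W):
    def __init__(s,fn,pos,rot):
        im=ctrl.get_image('wrist');s.o=dict(tool_pos=np.array(pos),tool_rot=np.array(rot))
        s.im=dict(im);s.im['color']=cv2.cvtColor(cv2.imread('pics/'+fn+'.png'),cv2.COLOR_BGR2RGB)
        Rt=Ro.from_rotvec(rot).as_matrix();T=np.array(im['T_tool_cam'])
        s.R=Rt@T[:3,:3];s.c=Rt@T[:3,3]+s.o['tool_pos'];K=im['camera_matrix'];s.f=K[0,0];s.p=K[:2,2]
E
python3 - <<'E'
from h import *
for fn,p,r in [('w2',[.56150,.00364,.25334],[1.72481,2.61992,.00615]),('w3',[.56677,-.00206,.19775],[3.081,.443,.003]),('w4',[.56424,.01775,.07656],[3.055,.594,.010]),('w5',[.56534,.01854,.07069],[3.055,.594,.018]),('w6',[.56458,.01942,.07065],[2.994,.866,.020]),('w9',[.5634,.0208,.0708],[2.929,1.062,.016])]:
    w=WF(fn,p,r);y=yaw(w.o)
    for z in (.058,.063,.068):
        P=discfit(w,z,(.5625,.0185),y-80,y+80);a=fitcirc(P);print(fn,z,a.round(4),end=' ')
    P=edgefit(w,.018,(.563,.020),.1,.008,y-90,y+90);print('base',fitcirc(P).round(4),fitcirc(P,.1).round(4))
E
```

```text
w2 0.058 [0.5642 0.0172 0.0559] w2 0.063 [0.5637 0.0181 0.055 ] w2 0.068 [0.5632 0.019  0.0541] base [0.563  0.0177 0.1006] [0.5628 0.0185]
w3 0.058 [0.5582 0.0192 0.0567] w3 0.063 [0.5596 0.0193 0.0558] w3 0.068 [0.561  0.0194 0.0549] base [0.5629 0.019  0.0996] [0.5623 0.0189]
w4 0.058 [0.5551 0.0166 0.059 ] w4 0.063 [0.5581 0.0178 0.0568] w4 0.068 [0.5602 0.0187 0.0553] base [0.5629 0.0197 0.099 ] [0.5617 0.0193]
w5 0.058 [0.56   0.0165 0.0561] w5 0.063 [0.5625 0.0176 0.0542] w5 0.068 [0.5648 0.0187 0.0525] base [0.5628 0.0197 0.099 ] [0.5617 0.0193]
w6 0.058 [0.5601 0.0167 0.0557] w6 0.063 [0.5621 0.0181 0.0541] w6 0.068 [0.5643 0.0196 0.0524] base [0.5628 0.0199 0.099 ] [0.5617 0.0192]
w9 0.058 [0.5593 0.0172 0.0558] w9 0.063 [0.5613 0.0189 0.0541] w9 0.068 [0.5634 0.0208 0.0522] base [0.5629 0.02   0.0988] [0.5617 0.0191]
```

Image and force data agree. Before I gripped it the disc was at z of about 0.071, the height stated for "unlocked in slot". The force rose linearly from zero depth with no 3.6 N preload. The fin lay along 22°, which is also the plausible stand yaw, given the ±0.5 rad limit. So it seems the retainer began in the slot, and I pressed it under the plate and turned it against the stop. I turn back to 22° and test by lifting.

step_arm([
  [0, 0, 0, -0.001, -6],
  [0, 0, 0, -0.001, -6],
  [0, 0, 0, 0, -6],
  [0, 0, 0, 0, 0],
])

```text
t: 12.22
tool_pos: [0.5644, 0.0198, 0.0734]
tool_rot: [3.056, 0.58, 0.008]
contact_force: [-1.8, 1.6, 2.5]
opening: 0.0128
```

```bash
python3 st.py
```

```text
12.225 [0.5644 0.0198 0.0734] 21.5 [-1.8  1.6  2.5] [ 0.3   0.38 -0.03] 0.0128 [-0.08  0.06  1.89 -0.03  1.19  1.12]
```

It popped up by itself at 22°, which fits the bar re-entering the slot. Lift gently.

step_arm([
  [0, 0, 0, 0.003, 0],
  [0, 0, 0, 0.003, 0],
  [0, 0, 0, 0.004, 0],
  [0, 0, 0, 0.005, 0],
  [0, 0, 0, 0, 0],
])

```text
t: 12.85
tool_pos: [0.5636, 0.0193, 0.0886]
tool_rot: [3.054, 0.587, 0.006]
contact_force: [0.1, -0.2, -1.6]
opening: 0.0131
```

```bash
python3 st.py;python3 -c "
from h import *
snap('wrist','w10')
s=snap('side','side4');cv2.imwrite('pics/side4b.png',cv2.resize(cv2.imread('pics/side4.png')[170:270,150:290],None,fx=5,fy=5,interpolation=2))"
```

```text
12.85 [0.5636 0.0193 0.0886] 21.7 [ 0.1 -0.2 -1.6] [ 0.04 -0.    0.02] 0.0131 [-0.08  0.04  1.88 -0.03  1.21  1.12]
```

View pics/side4b.png

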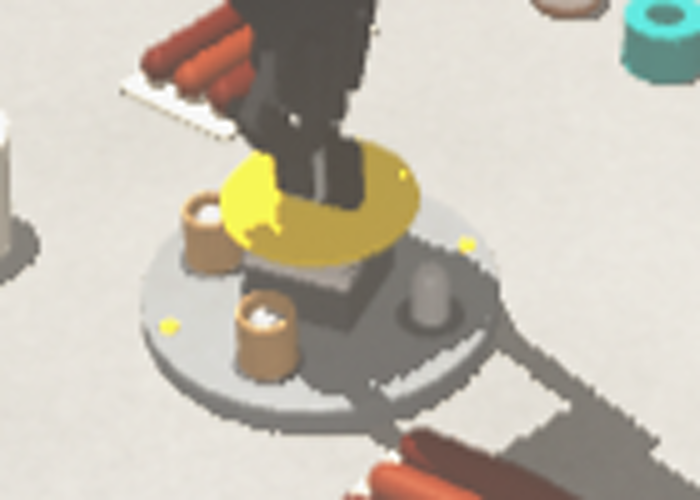

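It is free; side view shows the disc clear above the socket and only its weight on the wrist. The slot is therefore along 22° (noted for re-locking). Carry it towards the rest ring.

step_arm([
  [0, 0, 0, 0.03, 0],
  [0, 0, 0, 0.03, 0],
  [0, 0.01, 0.03, 0.03, 0],
  [0, 0.015, 0.04, 0.02, 0],
  [0, 0.015, 0.04, 0, 0],
  [0, 0.015, 0.04, 0, 0],
  [0, 0.015, 0.04, 0, 0],
  [0, 0, 0.02, 0, 0],
  [0, 0, 0, 0, 0],
])

```text
t: 14.08
tool_pos: [0.6323, 0.2348, 0.1981]
tool_rot: [3.055, 0.584, -0.004]
contact_force: [0.1, -1.1, -2.2]
opening: 0.0132
```

```bash
python3 st.py;python3 - <<'E'
from h import *
w=W('w11');t=w.top(.03,.52,.78,.15,.35,'t11',2500)
for b in ctrl.spot_in(w.im,'rest_top'): print(b)
E
```

```text
14.075 [0.6323 0.2348 0.1981] 21.6 [ 0.1 -1.1 -2.2] [ 0.04 -0.01 -0.  ] 0.0132 [ 0.26  0.19  1.52 -0.03  1.44  1.46]
{'bbox': [191.8, 113.0, 275.4, 169.4], 'p': 0.7}
{'bbox': [165.9, 149.6, 352.1, 327.0], 'p': 0.63}
{'bbox': [377.9, 214.1, 408.6, 252.8], 'p': 0.43}
```

View pics/w11.png

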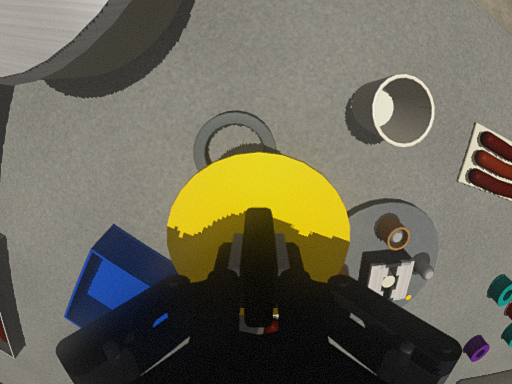

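View pics/t11.png

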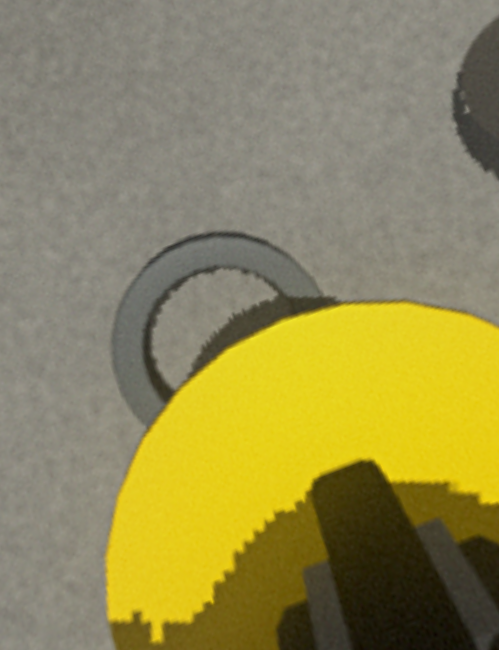

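Ring centre from the rectified view (224,350) is about (0.640, 0.260), within 5 mm of the side-camera estimate.

step_arm([
  [0, 0.005, 0.013, -0.02, 0],
  [0, 0.005, 0.013, -0.02, 0],
  [0, 0, 0, -0.03, 0],
  [0, 0, 0, -0.02, 0],
  [0, 0, 0, 0, 0],
])

```text
t: 14.8
tool_pos: [0.6414, 0.2582, 0.0995]
tool_rot: [3.056, 0.575, -0.011]
contact_force: [0.2, 0.6, -2.3]
opening: 0.013
```

```bash
python3 st.py;python3 - <<'E'
from h import *
w=W('w12')
s=snap('side','side5');cv2.imwrite('pics/side5b.png',cv2.resize(cv2.imread('pics/side5.png')[180:300,60:220],None,fx=5,fy=5,interpolation=2))
s=snap('scene','sc5');cv2.imwrite('pics/sc5b.png',cv2.resize(cv2.imread('pics/sc5.png')[190:310,300:450],None,fx=5,fy=5,interpolation=2))
E
```

```text
14.8 [0.6414 0.2582 0.0995] 21.3 [ 0.2  0.6 -2.3] [0.05 0.01 0.03] 0.013 [ 0.29  0.32  1.54 -0.03  1.29  1.5 ]
```

View pics/side5b.png

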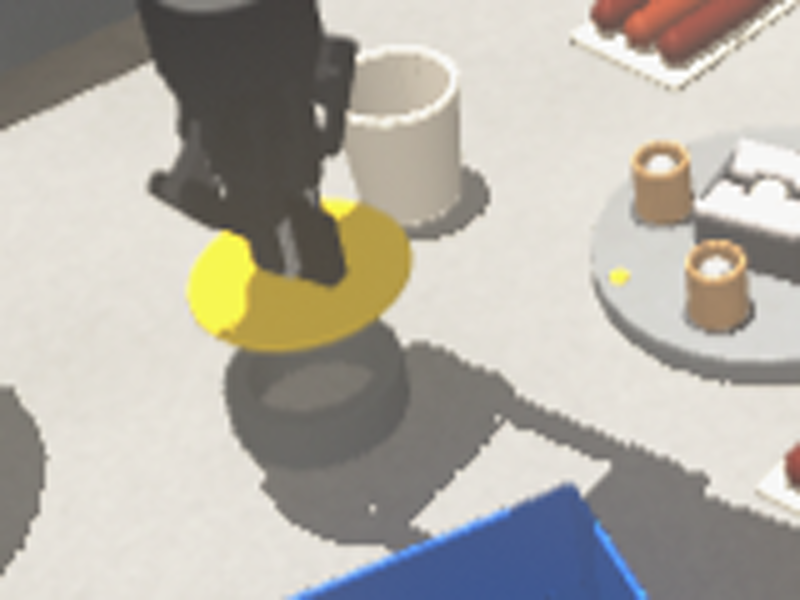

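View pics/sc5b.png

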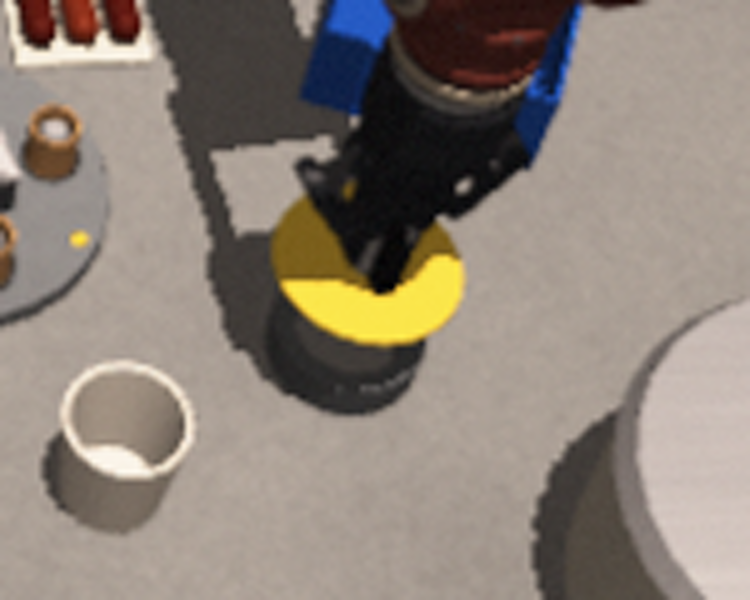

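Run:
```python
from h import *
s=snap('scene');print('disc sc',pix2world(s,300+368/5,190+268/5,.0925))
print('ring sc',pix2world(s,80+659/2.28,110+334/2.28,.03),[pix2world(s,u,v,.03).round(4) for u,v in [(80+659/2.28,110+330/2.28)]])
s=snap('side');print('disc sd',pix2world(s,60+300/5,180+275/5,.0925))
print('ring sd',pix2world(s,60+317/5,180+368/5,.03))
```

```text
disc sc [0.64674176 0.25655178 0.0925    ]
ring sc [0.65045526 0.25608354 0.03      ] [array([0.6444, 0.2562, 0.03  ])]
disc sd [0.63821118 0.26088414 0.0925    ]
ring sd [0.63844812 0.26227087 0.03      ]
```

step_arm([
  [0, 0.001, 0.001, -0.02, 0],
  [0, 0.001, 0.001, -0.02, 0],
  [0, 0, 0, -0.01, 0],
  [0, 0, 0, -0.004, 0],
  [0, 0, 0, 0, 0],
])

```text
t: 15.68
tool_pos: [0.6465, 0.261, 0.0479]
tool_rot: [3.057, 0.575, 0.004]
contact_force: [0.2, -1.5, -1.4]
opening: 0.0129
```

```bash
python3 st.py
```

```text
15.675 [0.6465 0.261  0.0479] 21.3 [ 0.2 -1.5 -1.4] [ 0.03  0.04 -0.02] 0.0129 [ 0.29  0.38  1.55 -0.03  1.21  1.5 ]
```

step_arm([
  [0, -0.003, 0, -0.002, 0],
  [0, 0, 0, -0.002, 0],
  [0, 0, 0, -0.001, 0],
  [0, 0, 0, -0.001, 0],
  [0, 0, 0, 0, 0],
])

```text
t: 16.3
tool_pos: [0.6445, 0.2614, 0.0435]
tool_rot: [3.057, 0.575, 0.009]
contact_force: [-0.9, 0.1, -1.3]
opening: 0.0129
```

```bash
python3 st.py;python3 - <<'E'
from h import *
s=snap('side','side6');cv2.imwrite('pics/side6b.png',cv2.resize(cv2.imread('pics/side6.png')[180:300,60:220],None,fx=5,fy=5,interpolation=2))
E
```

```text
16.3 [0.6445 0.2614 0.0435] 21.3 [-0.9  0.1 -1.3] [0.03 0.04 0.03] 0.0129 [ 0.29  0.38  1.56 -0.03  1.2   1.5 ]
```

View pics/side6b.png

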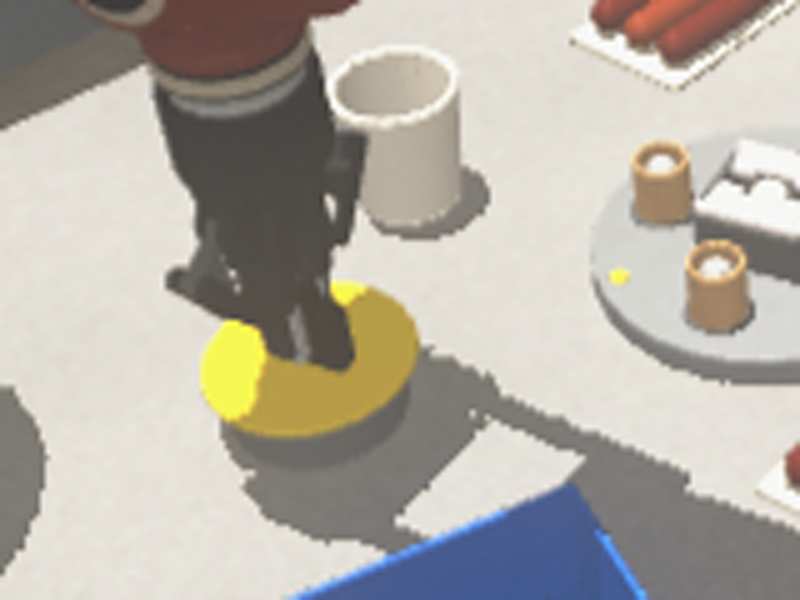

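step_arm([
  [0, -0.001, 0, -0.002, 0],
  [0, 0, 0, -0.001, 0],
  [0, 0, 0, 0, 0],
])

```text
t: 16.73
tool_pos: [0.6439, 0.2615, 0.0418]
tool_rot: [3.057, 0.575, 0.01]
contact_force: [-0.6, 0.1, -1.4]
opening: 0.0131
```

step_arm([
  [0.15, 0, 0, 0, 0],
  [0.4, 0, 0, 0, 0],
  [0.4, 0, 0, 0, 0],
])

```text
t: 17.1
tool_pos: [0.6444, 0.2616, 0.042]
tool_rot: [3.057, 0.575, 0.012]
contact_force: [-0.1, -0.0, 0.3]
opening: 0.0337
```

```bash
python3 st.py;python3 - <<'E'
from h import *
W('w13')
s=snap('side','side7');cv2.imwrite('pics/side7b.png',cv2.resize(cv2.imread('pics/side7.png')[180:300,60:220],None,fx=5,fy=5,interpolation=2))
E
```

```text
17.1 [0.6444 0.2616 0.042 ] 21.3 [-0.1 -0.   0.3] [-0.01  0.02 -0.02] 0.0337 [ 0.29  0.38  1.56 -0.03  1.19  1.5 ]
```

View pics/side7b.png

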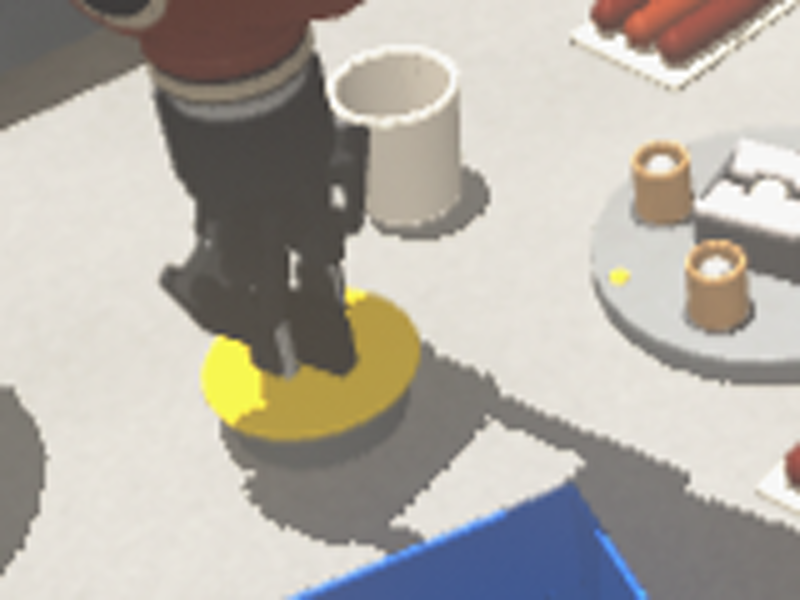

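View pics/w13.png

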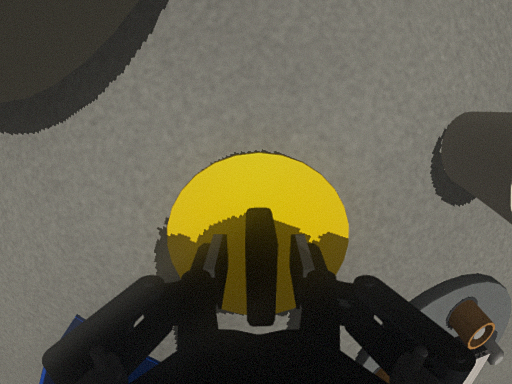

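Retainer sits on the ring. Lift and verify it from above.

step_arm([
  [0.4, 0, 0, 0.04, 0],
  [0.4, 0, 0, 0.05, 0],
  [0.4, -0.03, -0.02, 0.05, 0],
  [0.4, -0.04, -0.04, 0.02, 0],
  [0.7, -0.02, -0.04, 0, 0],
  [0.7, 0, -0.04, 0, 0],
  [0.7, 0, 0, 0, 0],
], newtons=25)

```text
t: 18.08
tool_pos: [0.5513, 0.1182, 0.2079]
tool_rot: [3.055, 0.577, 0.019]
contact_force: [-0.5, 0.3, 0.3]
opening: 0.0599
```

```bash
python3 st.py;python3 - <<'E'
from h import *
w=W('w14')
for z in (.03,.034):
    P=discfit(w,z,(.643,.261),0,360,.04,.065);print(fitcirc(P).round(4))
w.top(.034,.5,.72,0.0,.32,'t14',2400)
s=snap('side','side8');cv2.imwrite('pics/side8b.png',cv2.resize(cv2.imread('pics/side8.png')[180:300,60:220],None,fx=5,fy=5,interpolation=2))
E
```

```text
18.075 [0.5513 0.1182 0.2079] 21.4 [-0.5  0.3  0.3] [ 0.04 -0.01  0.01] 0.0599 [ 0.09 -0.08  1.79 -0.03  1.42  1.3 ]
[0.6417 0.2622 0.055 ]
[0.6415 0.2608 0.0543]
```

View pics/t14.png

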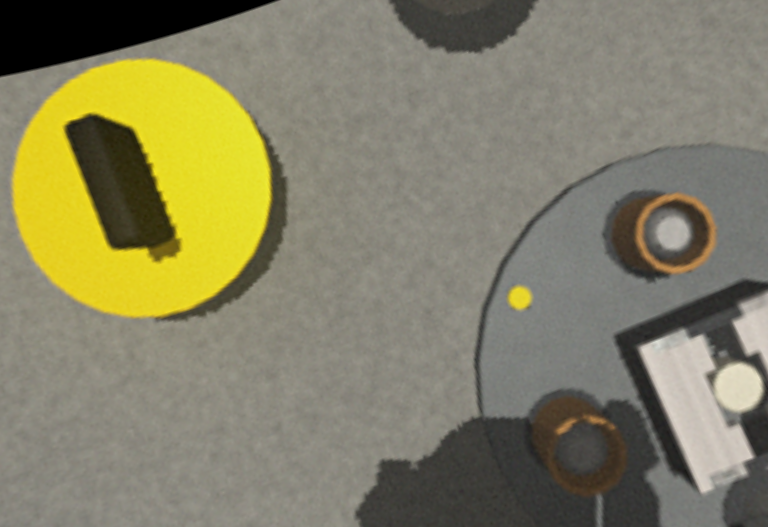

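View pics/side8b.png

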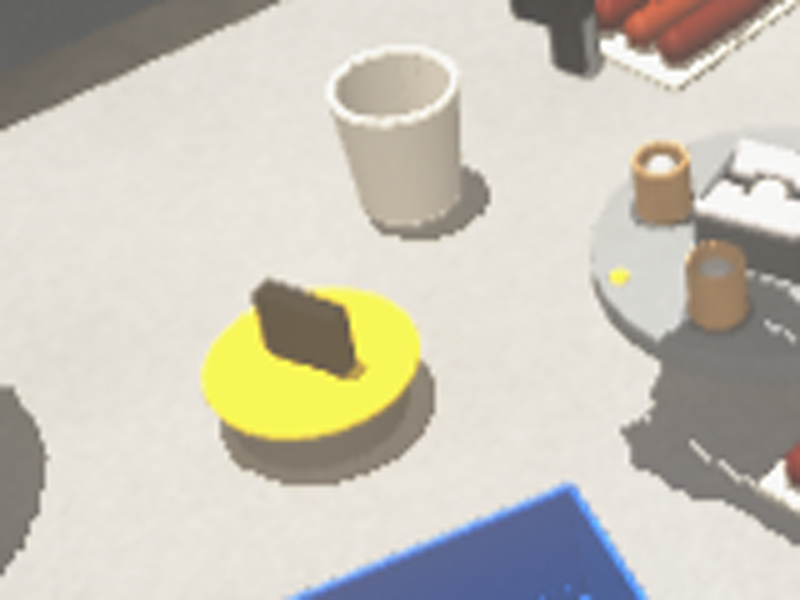

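Retainer is level on the ring, centre (0.6415, 0.261). The slot shows in the plate, parallel to 22° ✓. Now the cores.

Run:
```python
from h import *
w=W()
for u,v in[(676,233),(585,453)]:
    q=w.uv([.72-v/2400,.32-u/2400,.034]);print(w.xy(*q,.054).round(4))
```

```text
[0.6229 0.0456 0.054 ]
[0.537  0.0811 0.054 ]
```

step_arm([
  [0.7, 0.024, -0.024, -0.02, 0],
  [0.7, 0.024, -0.025, -0.03, 0],
  [0.7, 0.024, -0.024, -0.03, 0],
  [0.7, 0, 0, -0.02, 0],
  [0.7, 0, 0, 0, 0],
])

```text
t: 18.85
tool_pos: [0.6262, 0.0524, 0.1038]
tool_rot: [3.055, 0.595, 0.019]
contact_force: [-0.1, 0.8, 0.5]
opening: 0.0596
```

```bash
python3 st.py;python3 - <<'E'
from h import *
W('w15')
E
```

```text
18.85 [0.6262 0.0524 0.1038] 22.1 [-0.1  0.8  0.5] [0.02 0.05 0.01] 0.0596 [-0.02  0.16  1.72 -0.03  1.25  1.17]
```

View pics/w15.png

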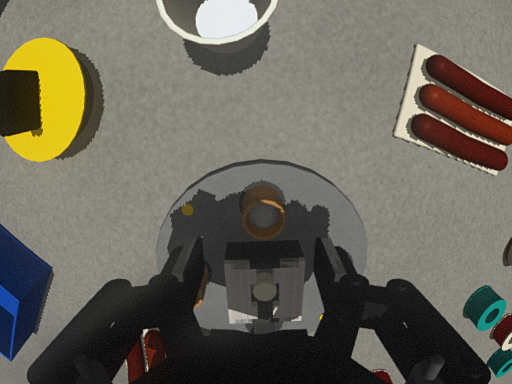

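step_arm([
  [0.7, -0.003, -0.006, -0.01, 0],
  [0.7, 0, -0.001, -0.02, 0],
  [0.7, 0, 0, -0.02, 0],
  [0.7, 0, 0, -0.015, 0],
  [0.7, 0, 0, -0.003, 0],
  [0.7, 0, 0, 0, 0],
])

```text
t: 19.65
tool_pos: [0.6237, 0.047, 0.035]
tool_rot: [3.053, 0.599, 0.028]
contact_force: [-0.9, -1.0, 0.8]
opening: 0.0596
```

```bash
python3 st.py;python3 - <<'E'
from h import *
W('w16')
E
```

```text
19.65 [0.6237 0.047  0.035 ] 22.2 [-0.9 -1.   0.8] [ 0.02  0.01 -0.01] 0.0596 [-0.03  0.23  1.76 -0.03  1.12  1.16]
```

View pics/w16.png

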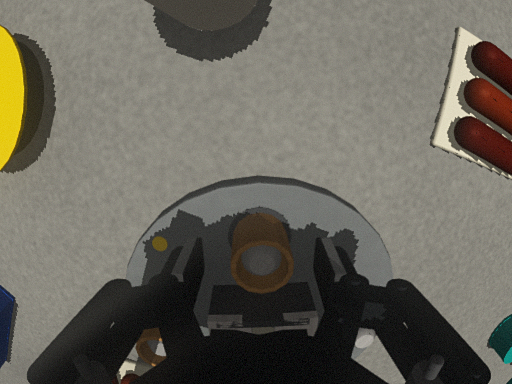

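Core centred between the fingers at (262,265). Close and lift.

step_arm([
  [0.7, 0, 0, -0.003, 0],
  [0.2, 0, 0, 0, 0],
  [0.2, 0, 0, 0, 0],
  [0.2, 0, 0, 0, 0],
], newtons=25)

```text
t: 20.2
tool_pos: [0.6254, 0.0469, 0.0341]
tool_rot: [3.052, 0.599, 0.034]
contact_force: [-0.5, -0.4, 0.1]
opening: 0.0318
```

step_arm([
  [0.2, 0, 0, 0.02, 0],
  [0.2, 0, 0, 0.03, 0],
  [0.2, 0, 0, 0.04, 0],
  [0.2, -0.02, 0.03, 0.02, 0],
  [0.2, -0.03, 0.04, 0, 0],
  [0.2, -0.03, 0.04, 0, 0],
  [0.2, -0.03, 0.04, 0, 0],
  [0.2, -0.03, 0.04, 0, 0],
  [0.2, -0.03, 0.04, 0, 0],
  [0.2, 0, 0, 0, 0],
])

```text
t: 21.45
tool_pos: [0.4539, 0.2835, 0.1652]
tool_rot: [3.054, 0.595, 0.066]
contact_force: [0.0, -0.4, 1.3]
opening: 0.0319
```

```bash
python3 st.py;python3 - <<'E'
from h import *
w=W('w17');w.top(.07,.32,.6,.2,.45,'t17',2000)
E
```

```text
21.45 [0.4539 0.2835 0.1652] 22.1 [ 0.  -0.4  1.3] [ 0.01 -0.01 -0.01] 0.0319 [ 0.44 -0.13  1.91 -0.04  1.33  1.63]
```

View pics/w17.png

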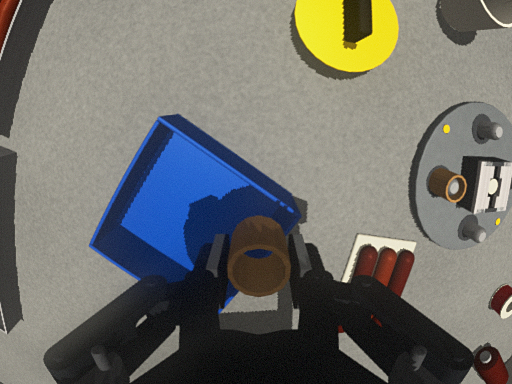

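View pics/t17.png

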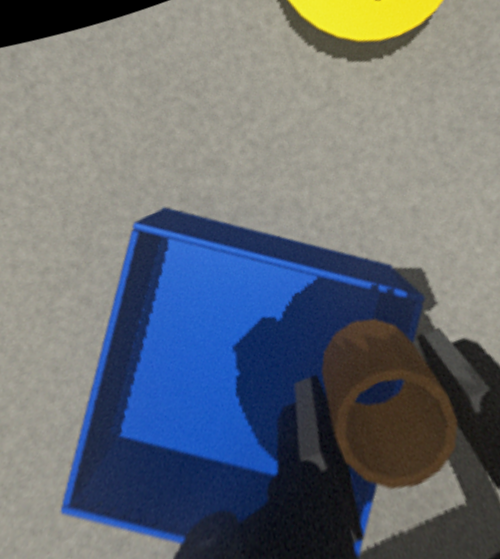

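Core held. Bin centre from its rim corners: about (0.398, 0.330).

step_arm([
  [0.2, -0.025, 0.022, 0, 0],
  [0.2, -0.025, 0.022, -0.02, 0],
  [0.2, 0, 0, -0.03, 0],
  [0.2, 0, 0, -0.03, 0],
  [0.2, 0, 0, -0.02, 0],
  [0.2, 0, 0, 0, 0],
])

```text
t: 22.25
tool_pos: [0.4114, 0.3239, 0.0698]
tool_rot: [3.057, 0.579, 0.084]
contact_force: [0.2, 0.3, -0.3]
opening: 0.0318
```

```bash
python3 st.py
```

```text
22.25 [0.4114 0.3239 0.0698] 21.5 [ 0.2  0.3 -0.3] [0.05 0.02 0.02] 0.0318 [ 0.55 -0.05  2.   -0.05  1.15  1.77]
```

step_arm([
  [0.2, -0.005, 0, -0.015, 0],
  [0.5, 0, 0, 0, 0],
  [0.6, 0, 0, 0, 0],
  [0.6, 0, 0, 0.02, 0],
  [0.6, 0, 0, 0.04, 0],
  [0.6, 0, 0, 0.04, 0],
  [0.6, 0, 0, 0.03, 0],
  [0.6, 0, 0, 0, 0],
])

```text
t: 23.25
tool_pos: [0.4093, 0.3244, 0.1943]
tool_rot: [3.06, 0.577, 0.099]
contact_force: [0.7, 0.1, -1.1]
opening: 0.0514
```

```bash
python3 st.py;python3 - <<'E'
from h import *
w=W('w18')
E
```

```text
23.25 [0.4093 0.3244 0.1943] 21.4 [ 0.7  0.1 -1.1] [0.01 0.05 0.  ] 0.0514 [ 0.55 -0.2   1.92 -0.05  1.38  1.76]
```

View pics/w18.png

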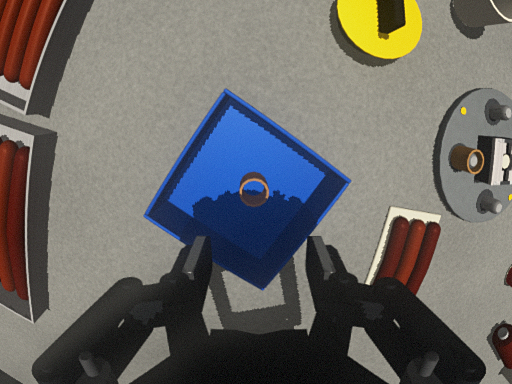

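Core 1 is in the bin, upright at (254,189). Next: core at (0.537, 0.081) with the hand turned to 112°.

step_arm([
  [0.7, 0.014, -0.027, 0, 10],
  [0.7, 0.014, -0.027, 0, 10],
  [0.7, 0.014, -0.027, 0, 10],
  [0.7, 0.014, -0.027, 0, 10],
  [0.7, 0.014, -0.027, 0, 10],
  [0.7, 0.014, -0.027, 0, 10],
  [0.7, 0.014, -0.027, -0.02, 10],
  [0.7, 0.014, -0.027, -0.02, 10],
  [0.7, 0.014, -0.025, -0.02, 10],
  [0.7, 0, 0, 0, 0],
])

```text
t: 24.55
tool_pos: [0.5275, 0.0739, 0.1115]
tool_rot: [-1.684, -2.614, -0.064]
contact_force: [0.1, 0.6, 0.0]
opening: 0.0596
```

```bash
python3 st.py;python3 - <<'E'
from h import *
w=W('w19');o=w.o;print(o['tool_rot'],Ro.from_rotvec(o['tool_rot']).as_matrix()[:,2])
w.top(.054,.45,.66,-.08,.12,'t19',2500)
E
```

```text
24.55 [0.5275 0.0739 0.1115] 114.4 [0.1 0.6 0. ] [-0.04 -0.01  0.02] 0.0596 [-0.03 -0.06  1.94  0.05  1.27 -0.47]
[-1.68416229 -2.61420814 -0.06443264] [-0.00377806  0.05169502 -0.99865577]
```

View pics/t19.png

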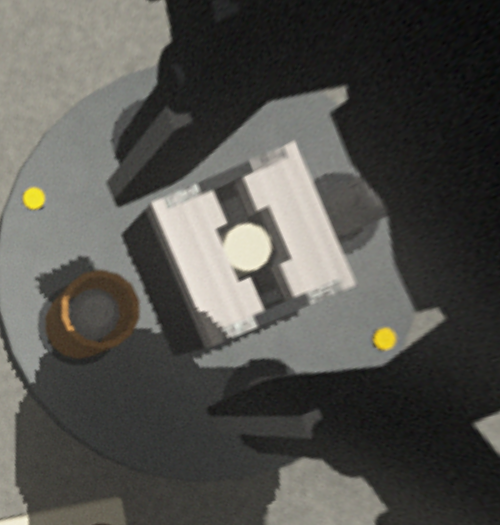

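step_arm([
  [0.7, 0.005, 0.004, -0.01, -2],
  [0.7, 0.004, 0.003, -0.01, 0],
  [0.7, 0, 0, -0.02, 0],
  [0.7, 0, 0, -0.01, 0],
  [0.7, 0, 0, 0, 0],
])

```text
t: 25.22
tool_pos: [0.5361, 0.0856, 0.0619]
tool_rot: [-1.732, -2.585, -0.069]
contact_force: [-0.1, -0.1, -0.4]
opening: 0.06
```

```bash
python3 st.py;python3 - <<'E'
from h import *
w=W('w20')
E
```

```text
25.225 [0.5361 0.0856 0.0619] 112.4 [-0.1 -0.1 -0.4] [-0.02 -0.01 -0.  ] 0.06 [-0.01  0.02  1.94  0.06  1.18 -0.42]
```

View pics/w20.png

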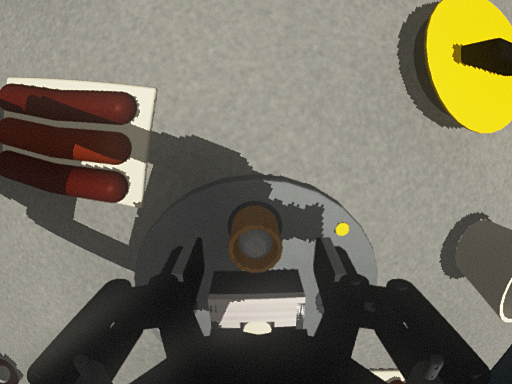

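step_arm([
  [0.7, 0, -0.004, -0.01, 0],
  [0.7, 0, 0, -0.012, 0],
  [0.7, 0, 0, -0.007, 0],
  [0.2, 0, 0, 0, 0],
  [0.2, 0, 0, 0, 0],
  [0.2, 0, 0, 0, 0],
])

```text
t: 26.02
tool_pos: [0.5378, 0.0811, 0.0334]
tool_rot: [-1.734, -2.588, -0.073]
contact_force: [-0.3, 0.9, -0.1]
opening: 0.0314
```

```bash
python3 st.py
```

```text
26.025 [0.5378 0.0811 0.0334] 112.3 [-0.3  0.9 -0.1] [-0.03 -0.02  0.04] 0.0314 [-0.01  0.06  1.96  0.06  1.12 -0.43]
```

step_arm([
  [0.2, 0, 0, 0.02, 0],
  [0.2, 0, 0, 0.03, 0],
  [0.2, 0, 0, 0.04, 0],
  [0.2, -0.015, 0.03, 0.02, 0],
  [0.2, -0.023, 0.04, 0, 0],
  [0.2, -0.025, 0.04, 0, 0],
  [0.2, -0.025, 0.04, 0, 0],
  [0.2, -0.025, 0.04, 0, 0],
  [0.2, -0.02, 0.035, 0, 0],
  [0.2, 0, 0, 0, 0],
])

```text
t: 27.28
tool_pos: [0.4047, 0.3134, 0.1654]
tool_rot: [-1.744, -2.597, -0.102]
contact_force: [0.2, -0.9, -0.2]
opening: 0.0317
```

```bash
python3 st.py;python3 - <<'E'
from h import *
w=W('w21');o=w.o;print(o['tool_rot'],Ro.from_rotvec(o['tool_rot']).as_matrix()[:,2])
E
```

```text
27.275 [0.4047 0.3134 0.1654] 112.2 [ 0.2 -0.9 -0.2] [-0.   -0.01 -0.03] 0.0317 [ 0.49 -0.21  1.98  0.04  1.33  0.09]
[-1.74409357 -2.59737866 -0.10235614] [ 0.02705769  0.06055941 -0.99779779]
```

View pics/w21.png

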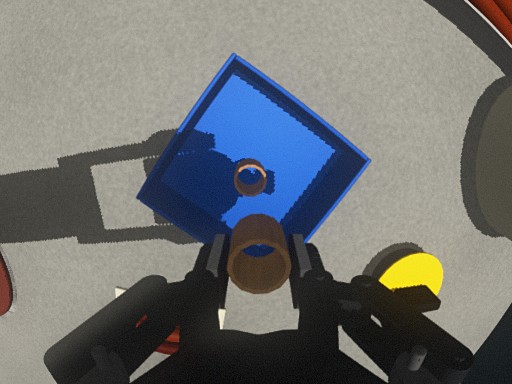

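step_arm([
  [0.2, 0.003, -0.012, -0.02, 0],
  [0.2, 0.003, -0.01, -0.03, 0],
  [0.2, 0, 0, -0.03, 0],
  [0.2, 0, 0, -0.02, 0],
  [0.2, 0, 0, 0, 0],
])

```text
t: 27.95
tool_pos: [0.4134, 0.2814, 0.0594]
tool_rot: [-1.759, -2.59, -0.098]
contact_force: [0.7, -0.6, 0.1]
opening: 0.0315
```

```bash
python3 st.py;python3 - <<'E'
from h import *
w=W('w22')
E
```

```text
27.95 [0.4134 0.2814 0.0594] 111.6 [ 0.7 -0.6  0.1] [-0.01  0.11  0.01] 0.0315 [ 0.43 -0.11  2.08  0.04  1.13  0.03]
```

View pics/w22.png

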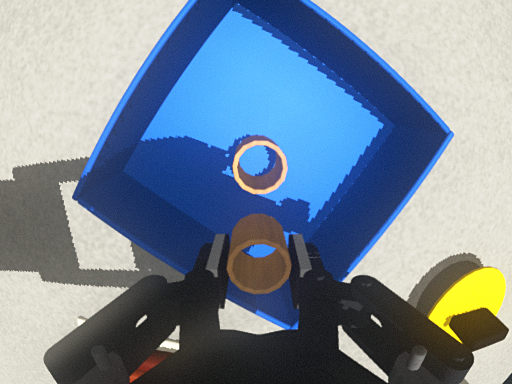

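step_arm([
  [0.2, 0, 0.005, -0.01, 0],
  [0.2, 0, 0, 0, 0],
  [0.45, 0, 0, 0, 0],
  [0.5, 0, 0, 0, 0],
  [0.5, 0, 0, 0.03, 0],
  [0.5, 0, 0, 0.04, 0],
  [0.5, 0, 0, 0.04, 0],
  [0.5, 0, 0, 0.02, 0],
  [0.5, 0, 0, 0, 0],
])

```text
t: 29.12
tool_pos: [0.416, 0.2876, 0.1882]
tool_rot: [-1.76, -2.595, -0.11]
contact_force: [0.5, 0.5, 0.3]
opening: 0.0425
```

```bash
python3 st.py;python3 - <<'E'
from h import *
w=W('w23')
E
```

```text
29.125 [0.416  0.2876 0.1882] 111.7 [0.5 0.5 0.3] [-0.04  0.03  0.01] 0.0425 [ 0.44 -0.25  1.97  0.04  1.37  0.05]
```

View pics/w23.png

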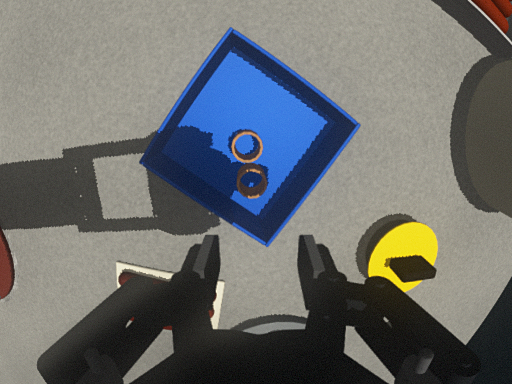

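Both cores are in the bin (247,146) and (252,181). Now to the spools; I look again first, since one may have been moved.

step_arm([
  [0.9, 0, -0.046, 0.01, 0],
  [0.9, 0, -0.046, 0.01, 0],
  [0.9, 0, -0.046, 0.01, 0],
  [0.9, 0, -0.046, 0, 0],
  [0.9, 0, -0.046, 0, 0],
  [0.9, 0, -0.046, 0, 0],
  [0.9, 0, -0.046, 0, 0],
  [0.9, 0, -0.046, 0, 0],
  [0.9, 0, -0.046, 0, 0],
  [0.9, 0, -0.046, 0, 0],
  [0.9, 0, -0.03, 0, 0],
  [0.9, 0, 0, 0, 0],
], newtons=35)

```text
t: 30.68
tool_pos: [0.4044, -0.2154, 0.1967]
tool_rot: [-1.743, -2.576, -0.093]
contact_force: [-0.3, 0.1, -0.4]
opening: 0.0765
```

```bash
cat >> st.py <<'E'
print('z axis',Ro.from_rotvec(o['tool_rot']).as_matrix()[:,2].round(4))
E
python3 st.py;python3 - <<'E'
from h import *
w=W('w24')
for b in ctrl.spot_in(w.im,'spool0'):
    x=b['bbox'];print(np.round(x),round(b['p'],2),np.round(w.xy((x[0]+x[2])/2,(x[1]+x[3])/2,.03),3))
snap('scene','sc24')
E
```

```text
30.675 [ 0.4044 -0.2154  0.1967] 111.8 [-0.3  0.1 -0.4] [-0.01  0.05 -0.01] 0.0765 [-0.69 -0.32  2.01  0.06  1.49 -1.07]
z axis [ 0.0086  0.0663 -0.9978]
[213. 273. 256. 320.] 0.78 [ 0.437 -0.366  0.03 ]
[240. 160. 289. 210.] 0.67 [ 0.418 -0.216  0.03 ]
[367.   0. 496. 134.] 0.65 [ 0.551 -0.007  0.03 ]
[289. 319. 312. 335.] 0.61 [ 0.54  -0.385  0.03 ]
```

View pics/w24.png

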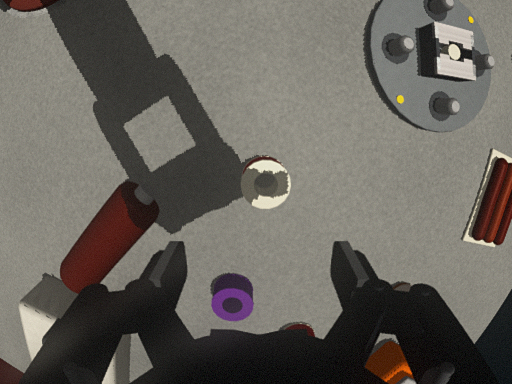

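View pics/sc24.png

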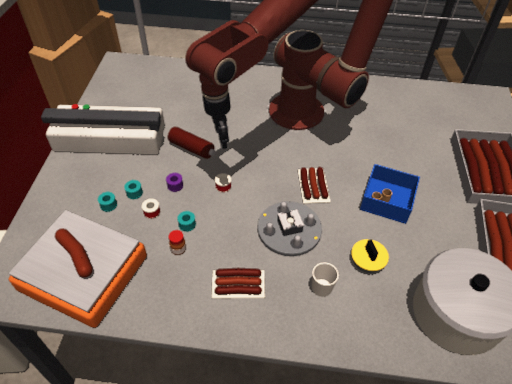

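Red-ribbon spool A at (265,183) → (0.418,-0.216), unchanged; its red side shows at (258,160). The purple look-alike is at (232,298). Descend.

step_arm([
  [0.9, 0.007, 0, -0.03, 0],
  [0.9, 0.006, 0, -0.03, 0],
  [0.9, 0, 0, -0.03, 0],
  [0.9, 0, 0, -0.02, 0],
  [0.9, 0, 0, 0, 0],
])

```text
t: 31.45
tool_pos: [0.419, -0.2067, 0.0845]
tool_rot: [-1.728, -2.589, -0.095]
contact_force: [0.1, 0.6, 0.1]
opening: 0.0767
```

```bash
python3 st.py;python3 - <<'E'
from h import *
w=W('w25');w.top(.036,.36,.48,-.27,-.16,'t25',4000)
E
```

```text
31.45 [ 0.419  -0.2067  0.0845] 112.6 [0.1 0.6 0.1] [-0.03  0.05  0.02] 0.0767 [-0.65 -0.18  2.09  0.06  1.26 -1.07]
z axis [ 0.0108  0.066  -0.9978]
```

View pics/t25.png

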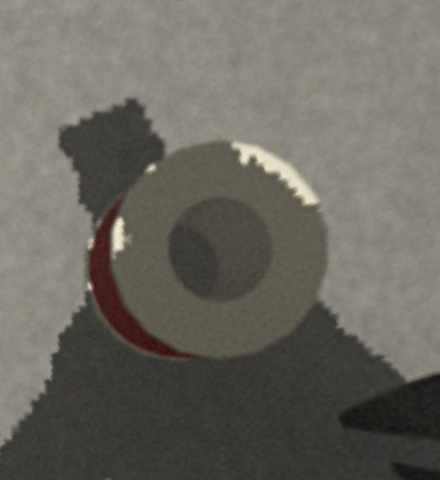

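View pics/w25.png

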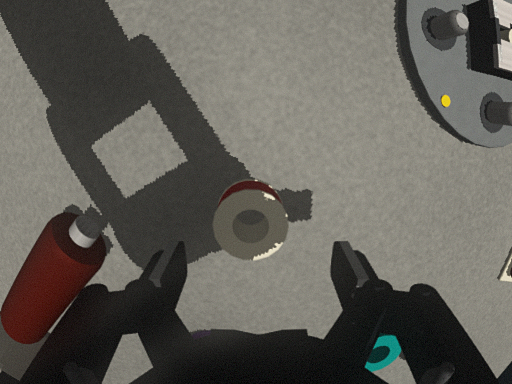

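step_arm([
  [0.9, -0.001, -0.006, -0.02, 0],
  [0.9, 0, -0.002, -0.02, 0],
  [0.9, 0, 0, -0.02, 0],
  [0.9, 0, 0, -0.01, 0],
  [0.9, 0, 0, -0.003, 0],
  [0.9, 0, 0, 0, 0],
])

```text
t: 32.25
tool_pos: [0.4247, -0.217, 0.0196]
tool_rot: [-1.732, -2.608, -0.094]
contact_force: [0.2, -0.1, -0.6]
opening: 0.0768
```

```bash
python3 st.py
```

```text
32.25 [ 0.4247 -0.217   0.0196] 112.8 [ 0.2 -0.1 -0.6] [-0.02  0.04  0.08] 0.0768 [-0.66 -0.06  2.11  0.07  1.11 -1.09]
z axis [ 0.025   0.0555 -0.9981]
```

step_arm([
  [0.9, -0.006, 0.003, -0.004, 0],
  [0.9, 0, 0, -0.004, 0],
  [0.9, 0, 0, -0.002, 0],
  [0.9, 0, 0, 0, 0],
])

```text
t: 32.75
tool_pos: [0.4191, -0.2144, 0.0105]
tool_rot: [-1.733, -2.61, -0.094]
contact_force: [-0.2, -0.7, -0.0]
opening: 0.0766
```

```bash
python3 st.py; python3 -c "
from h import *
W('w26')"
```

```text
32.75 [ 0.4191 -0.2144  0.0105] 112.8 [-0.2 -0.7 -0. ] [-0.06  0.05 -0.01] 0.0766 [-0.67 -0.06  2.13  0.07  1.09 -1.1 ]
z axis [ 0.0273  0.0538 -0.9982]
```

View pics/w26.png

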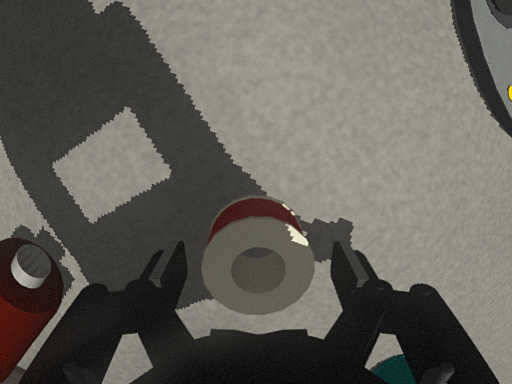

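Spool centred between the fingers (258,265). Grip, lift and go to the -y spindle (0.587,-0.042).

step_arm([
  [0.4, 0, 0, 0, 0],
  [0.4, 0, 0, 0, 0],
  [0.4, 0, 0, 0, 0],
  [0.4, 0, 0, 0.03, 0],
  [0.4, 0, 0, 0.04, 0],
  [0.4, 0.02, 0.02, 0.03, 0],
  [0.4, 0.03, 0.03, 0, 0],
  [0.4, 0.03, 0.03, 0, 0],
  [0.4, 0.03, 0.03, 0, 0],
  [0.4, 0.03, 0.03, 0, 0],
  [0.4, 0.02, 0.02, 0, 0],
  [0.4, 0, 0, 0, 0],
], newtons=40)

```text
t: 34.3
tool_pos: [0.5829, -0.0485, 0.112]
tool_rot: [-1.736, -2.609, -0.095]
contact_force: [0.7, -0.3, -0.3]
opening: 0.0533
```

```bash
python3 st.py; python3 -c "
from h import *
W('w27')"
```

```text
34.3 [ 0.5829 -0.0485  0.112 ] 112.7 [ 0.7 -0.3 -0.3] [-0.   -0.02  0.04] 0.0533 [-0.24  0.05  1.83  0.06  1.25 -0.65]
z axis [ 0.0281  0.0543 -0.9981]
```

View pics/w27.png

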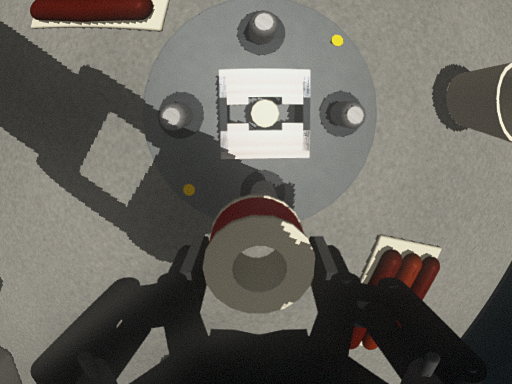

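Run:
```python
from h import *
w=W()
t=w.top(.05,.46,.68,-.08,.12,'t27',3000)
for n,u,v in [('+y',264,21),('+x',355,116),('-x',172,117),('sock',265,113)]: print(n,w.xy(u,v,.05).round(4))
print('spool top',w.xy(259,268,.1375).round(4))
```

```text
+y [0.5355 0.0798 0.05  ]
+x [0.6228 0.0438 0.05  ]
-x [ 0.5015 -0.0077  0.05  ]
sock [0.5616 0.0187 0.05  ]
spool top [ 0.5803 -0.0482  0.1375]
```

View pics/t27.png

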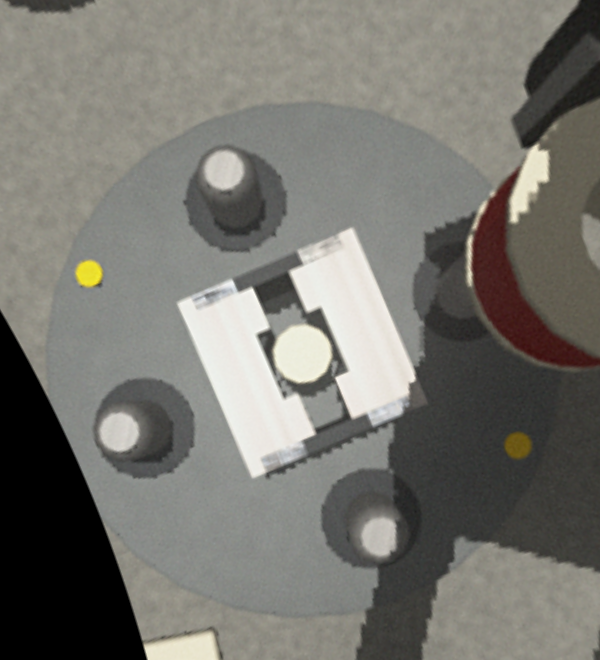

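step_arm([
  [0.4, 0.003, 0.003, -0.01, 0],
  [0.4, 0.003, 0.003, -0.01, 0],
  [0.4, 0, 0, -0.01, 0],
  [0.4, 0, 0, -0.005, 0],
  [0.4, 0, 0, 0, 0],
])

```text
t: 35.02
tool_pos: [0.5855, -0.0455, 0.0727]
tool_rot: [-1.742, -2.601, -0.092]
contact_force: [-0.2, -0.5, -0.7]
opening: 0.0529
```

```bash
python3 st.py; python3 -c "
from h import *
w=W('w28');o=w.o
z=o['tool_pos'][2]+.0255
w.top(z,.53,.64,-.10,.02,'t28',4000);print(z)
s=snap('side','side28');cv2.imwrite('pics/side28b.png',cv2.resize(cv2.imread('pics/side28.png')[170:260,170:290],None,fx=6,fy=6,interpolation=2))"
```

```text
35.025 [ 0.5855 -0.0455  0.0727] 112.4 [-0.2 -0.5 -0.7] [-0.   -0.02 -0.02] 0.0529 [-0.23  0.1   1.84  0.06  1.19 -0.65]
z axis [ 0.0245  0.0541 -0.9982]
0.09824866385329414
```

View pics/t28.png

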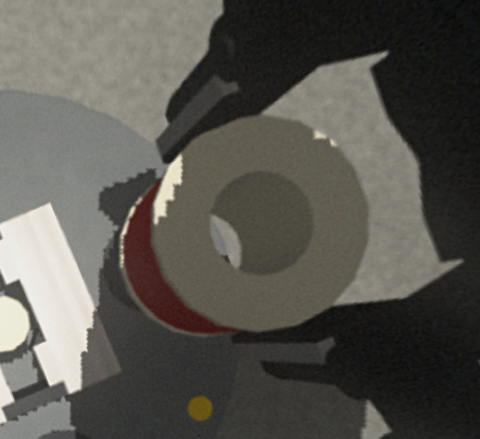

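View pics/side28b.png

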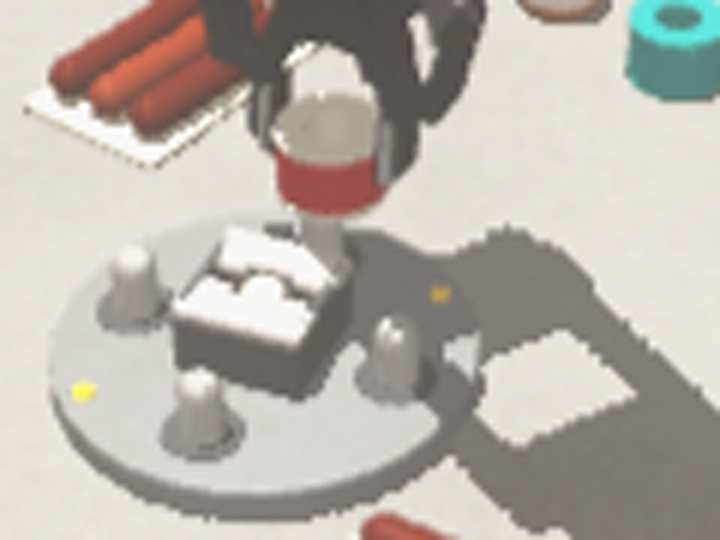

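step_arm([
  [0.4, 0.004, 0.004, 0, 0],
  [0.4, 0, 0, 0, 0],
])

```text
t: 35.38
tool_pos: [0.5909, -0.0414, 0.0745]
tool_rot: [-1.743, -2.604, -0.094]
contact_force: [0.1, 0.5, -0.7]
opening: 0.0533
```

```bash
python3 st.py; python3 -c "
from h import *
w=W('w29');o=w.o
z=o['tool_pos'][2]-.0105
t=w.top(.05,.53,.64,-.10,.02,'t29',4000)"
```

```text
35.375 [ 0.5909 -0.0414  0.0745] 112.4 [ 0.1  0.5 -0.7] [-0.02  0.    0.03] 0.0533 [-0.22  0.11  1.83  0.06  1.19 -0.64]
z axis [ 0.0275  0.0535 -0.9982]
```

View pics/t29.png

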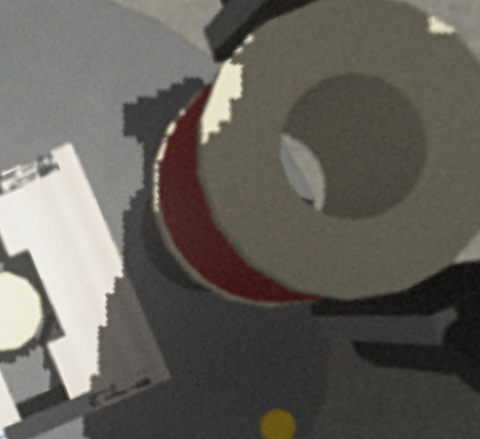

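step_arm([
  [0.4, -0.002, 0, -0.006, 0],
  [0.4, 0, 0, -0.006, 0],
  [0.4, 0, 0, -0.005, 0],
  [0.4, 0, 0, -0.005, 0],
  [0.4, 0, 0, 0, 0],
])

```text
t: 36.05
tool_pos: [0.5882, -0.0414, 0.0505]
tool_rot: [-1.743, -2.603, -0.093]
contact_force: [-0.7, 0.3, -0.4]
opening: 0.0534
```

```bash
python3 st.py; python3 -c "
from h import *
s=snap('side','side29');cv2.imwrite('pics/side29b.png',cv2.resize(cv2.imread('pics/side29.png')[170:260,170:290],None,fx=6,fy=6,interpolation=2))"
```

```text
36.05 [ 0.5882 -0.0414  0.0505] 112.4 [-0.7  0.3 -0.4] [ 0.02  0.03 -0.05] 0.0534 [-0.22  0.14  1.85  0.06  1.15 -0.64]
z axis [ 0.0265  0.0535 -0.9982]
```

View pics/side29b.png

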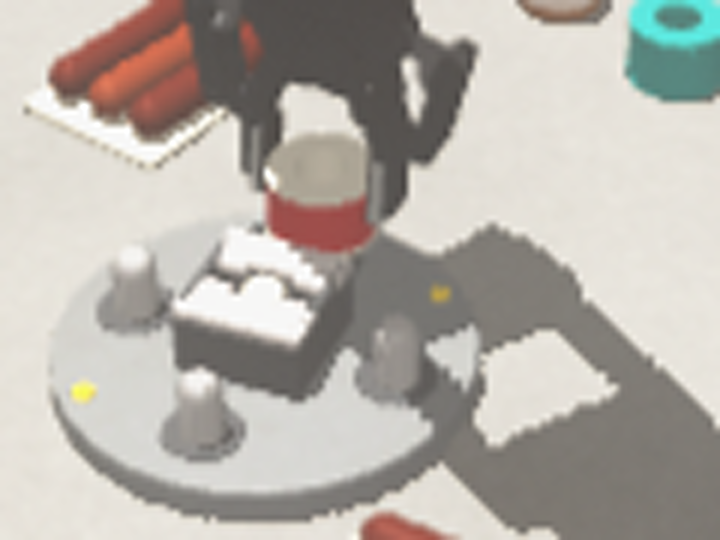

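No contact force with the spool 10 mm over the tip. Continue down.

step_arm([
  [0.4, 0.001, 0, -0.006, 0],
  [0.4, 0, 0, -0.006, 0],
  [0.4, 0, 0, -0.005, 0],
  [0.4, 0, 0, -0.003, 0],
  [0.4, 0, 0, 0, 0],
])

```text
t: 36.72
tool_pos: [0.5897, -0.0415, 0.0296]
tool_rot: [-1.743, -2.604, -0.093]
contact_force: [-0.1, 0.1, -1.2]
opening: 0.0532
```

```bash
python3 st.py
```

```text
36.725 [ 0.5897 -0.0415  0.0296] 112.4 [-0.1  0.1 -1.2] [ 0.01  0.01 -0.  ] 0.0532 [-0.22  0.17  1.85  0.06  1.11 -0.64]
z axis [ 0.0273  0.0534 -0.9982]
```

step_arm([
  [0.85, 0, 0, 0, 0],
  [0.85, 0, 0, 0, 0],
  [0.85, 0, 0, 0, 0],
  [0.85, 0, 0, 0.02, 0],
  [0.85, 0, 0, 0.03, 0],
  [0.85, 0, 0, 0.04, 0],
  [0.85, 0, 0, 0.04, 0],
  [0.85, 0, 0, 0, 0],
])

```text
t: 37.72
tool_pos: [0.5912, -0.0418, 0.1714]
tool_rot: [1.747, 2.609, 0.098]
contact_force: [0.4, -0.5, 0.2]
opening: 0.0725
```

```bash
python3 st.py; python3 -c "
from h import *
w=W('w30')
t=w.top(.054,.53,.64,-.10,.02,'t30',4000)
s=snap('side','side30');cv2.imwrite('pics/side30b.png',cv2.resize(cv2.imread('pics/side30.png')[170:260,170:290],None,fx=6,fy=6,interpolation=2))"
```

```text
37.725 [ 0.5912 -0.0418  0.1714] 112.4 [ 0.4 -0.5  0.2] [-0.08  0.04 -0.03] 0.0725 [-0.22  0.    1.77  0.06  1.35 -0.63]
z axis [ 0.0348  0.0518 -0.9981]
```

View pics/side30b.png

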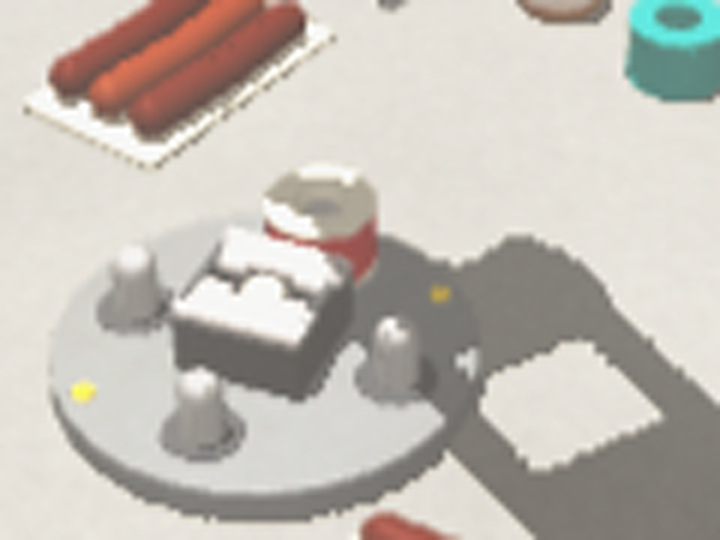

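View pics/w30.png

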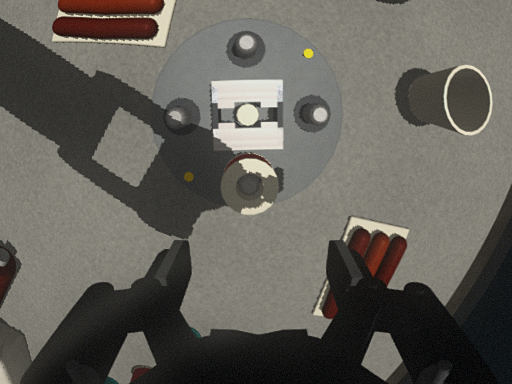

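Spool A is seated on the -y spindle. Now spool B, hand turned to 22°.

step_arm([
  [0.9, -0.006, -0.037, 0.005, -10],
  [0.9, -0.006, -0.037, 0.005, -10],
  [0.9, -0.006, -0.037, 0, -10],
  [0.9, -0.006, -0.037, 0, -10],
  [0.9, -0.006, -0.037, 0, -10],
  [0.9, -0.006, -0.037, 0, -10],
  [0.9, -0.006, -0.037, 0, -10],
  [0.9, -0.006, -0.037, 0, -10],
  [0.9, -0.006, -0.037, 0, -10],
  [0.9, 0, 0, 0, 0],
])

```text
t: 39.08
tool_pos: [0.522, -0.378, 0.1573]
tool_rot: [3.088, 0.53, 0.062]
contact_force: [0.5, -0.1, -0.3]
opening: 0.0774
```

```bash
python3 st.py;python3 - <<'E'
from h import *
w=W('w31')
for b in ctrl.spot_in(w.im,'spool0'):
    x=b['bbox'];print(np.round(x),round(b['p'],2),np.round(w.xy((x[0]+x[2])/2,(x[1]+x[3])/2,.03),3))
E
```

```text
39.075 [ 0.522  -0.378   0.1573] 19.5 [ 0.5 -0.1 -0.3] [-0.    0.06 -0.05] 0.0774 [-0.75  0.13  1.66  0.03  1.32  0.47]
z axis [ 0.0404 -0.0011 -0.9992]
[393. 191. 451. 246.] 0.9 [ 0.547 -0.565  0.03 ]
[ 0. 22. 28. 69.] 0.78 [ 0.59  -0.056  0.03 ]
[323. 220. 380. 265.] 0.74 [ 0.497 -0.494  0.03 ]
[168.  68. 231. 122.] 0.72 [ 0.587 -0.3    0.03 ]
[283. 137. 342. 198.] 0.64 [ 0.557 -0.422  0.03 ]
[199. 224. 254. 284.] 0.61 [ 0.442 -0.373  0.03 ]
```

View pics/w31.png

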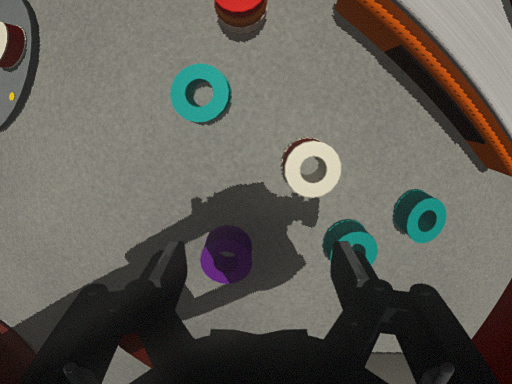

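Spool B at (313,168), white flange with red visible behind, now lies at about (0.557,-0.422): it was knocked about 25 mm. Turquoise ones at (200,93), (350,245), (420,218) and purple (228,253) are decoys. Approach.

step_arm([
  [0.9, 0.012, -0.015, -0.02, 1.5],
  [0.9, 0.012, -0.015, -0.02, 1],
  [0.9, 0.01, -0.013, -0.02, 0],
  [0.9, 0, 0, -0.015, 0],
  [0.9, 0, 0, 0, 0],
])

```text
t: 39.8
tool_pos: [0.5581, -0.4121, 0.0778]
tool_rot: [3.078, 0.623, 0.06]
contact_force: [-0.6, 0.5, 0.9]
opening: 0.0766
```

```bash
python3 st.py;python3 - <<'E'
from h import *
w=W('w32');w.top(.036,.50,.62,-.48,-.36,'t32',4000)
E
```

```text
39.8 [ 0.5581 -0.4121  0.0778] 22.9 [-0.6  0.5  0.9] [-0.01  0.01  0.01] 0.0766 [-0.76  0.32  1.57  0.03  1.22  0.4 ]
z axis [ 0.0374  0.0072 -0.9993]
```

View pics/t32.png

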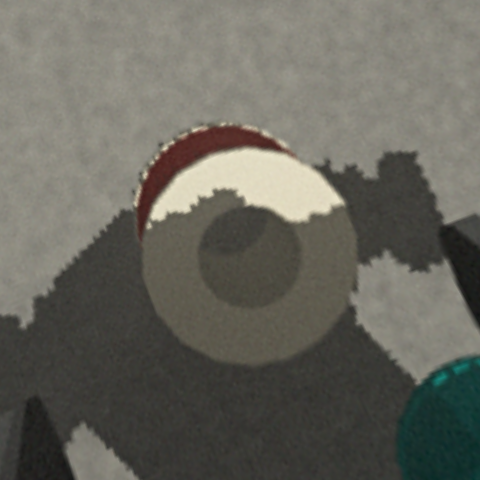

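View pics/w32.png

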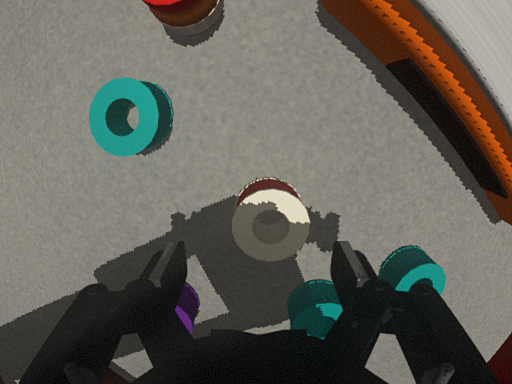

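step_arm([
  [0.9, -0.001, -0.006, -0.02, 0],
  [0.9, -0.001, -0.004, -0.02, 0],
  [0.9, 0, 0, -0.01, 0],
  [0.9, 0, 0, -0.005, 0],
  [0.9, 0, 0, 0, 0],
])

```text
t: 40.48
tool_pos: [0.5562, -0.4228, 0.0216]
tool_rot: [3.075, 0.624, 0.063]
contact_force: [-0.7, -0.0, -0.0]
opening: 0.0767
```

```bash
python3 st.py
```

```text
40.475 [ 0.5562 -0.4228  0.0216] 22.9 [-0.7 -0.  -0. ] [0.02 0.04 0.02] 0.0767 [-0.77  0.4   1.58  0.03  1.14  0.39]
z axis [ 0.0399  0.005  -0.9992]
```

step_arm([
  [0.9, 0, 0, -0.006, 0],
  [0.9, 0, 0, -0.005, 0],
  [0.9, 0, 0, 0, 0],
])

```text
t: 40.85
tool_pos: [0.5569, -0.4233, 0.0111]
tool_rot: [3.074, 0.624, 0.065]
contact_force: [-0.2, -0.1, -0.1]
opening: 0.0768
```

```bash
python3 st.py; python3 -c "
from h import *
W('w33')"
```

```text
40.85 [ 0.5569 -0.4233  0.0111] 22.9 [-0.2 -0.1 -0.1] [ 0.02 -0.01 -0.01] 0.0768 [-0.77  0.41  1.58  0.03  1.12  0.39]
z axis [ 0.0414  0.0036 -0.9991]
```

View pics/w33.png

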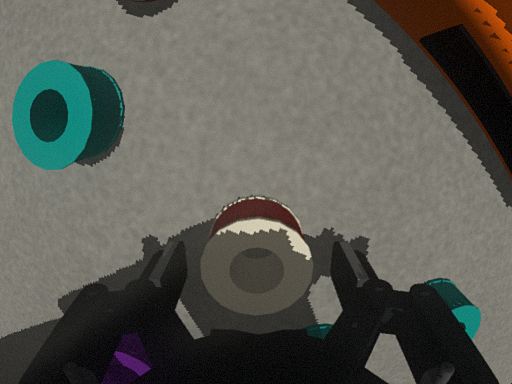

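step_arm([
  [0.4, 0, 0, 0, 0],
  [0.4, 0, 0, 0, 0],
  [0.4, 0, 0, 0, 0],
  [0.4, 0, 0, 0.03, 0],
  [0.4, 0, 0, 0.04, 0],
  [0.4, 0, 0.02, 0.04, 0],
  [0.4, -0.005, 0.04, 0.01, 0],
  [0.4, -0.006, 0.04, 0, 0],
  [0.4, -0.006, 0.04, 0, 0],
  [0.4, -0.006, 0.04, 0, 0],
  [0.4, -0.006, 0.04, 0, 0],
  [0.4, -0.006, 0.04, 0, 0],
  [0.4, -0.006, 0.04, 0, 0],
  [0.4, -0.006, 0.04, 0, 0],
  [0.4, -0.005, 0.03, 0, 0],
  [0.4, 0, 0.01, 0, 0],
  [0.4, 0, 0, 0, 0],
])

```text
t: 43.02
tool_pos: [0.5002, -0.0319, 0.1333]
tool_rot: [3.074, 0.621, 0.067]
contact_force: [-0.5, -1.2, -0.6]
opening: 0.053
```

```bash
python3 st.py; python3 -c "
from h import *
w=W('w34');o=w.o
z=o['tool_pos'][2]+.0255
w.top(z,.44,.56,-.09,.05,'t34',4000)"
```

```text
43.025 [ 0.5002 -0.0319  0.1333] 22.8 [-0.5 -1.2 -0.6] [-0.03 -0.03 -0.04] 0.053 [-0.22 -0.2   2.02  0.01  1.28  0.95]
z axis [ 0.0429  0.0035 -0.9991]
```

View pics/w34.png

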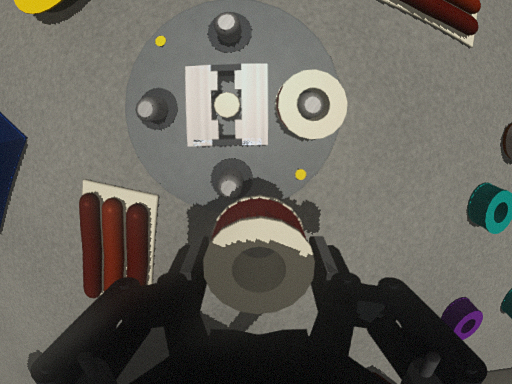

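View pics/t34.png

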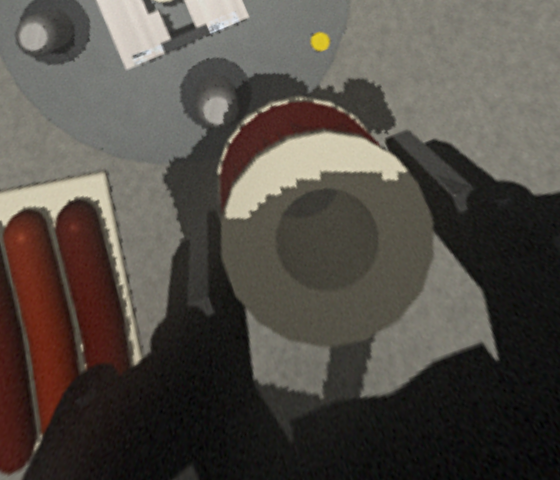

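Run:
```python
from h import *
w=W()
for n,u,v in [('-x',230,188),('+x',226,21),('+y',149,109)]: print(n,w.xy(u,v,.05).round(4))
print('pack',[w.xy(u,v,.01).round(3)[:2].tolist() for u,v in [(158,196),(150,290),(84,180)]])
```

```text
-x [ 0.5015 -0.0083  0.05  ]
+x [0.6237 0.0451 0.05  ]
+y [0.5371 0.0763 0.05  ]
pack [[0.455, 0.054], [0.342, 0.034], [0.438, 0.139]]
```

step_arm([
  [0.4, 0, 0.012, -0.01, 0],
  [0.4, 0, 0.012, -0.02, 0],
  [0.4, 0, 0, -0.02, 0],
  [0.4, 0, 0, -0.008, 0],
  [0.4, 0, 0, 0, 0],
])

```text
t: 43.75
tool_pos: [0.5005, -0.0093, 0.0719]
tool_rot: [3.076, 0.611, 0.065]
contact_force: [-0.8, -0.3, -0.8]
opening: 0.0532
```

```bash
python3 st.py; python3 -c "
from h import *
w=W('w35');o=w.o
z=o['tool_pos'][2]+.0255
w.top(z,.44,.56,-.09,.05,'t35',4000)"
```

```text
43.75 [ 0.5005 -0.0093  0.0719] 22.5 [-0.8 -0.3 -0.8] [0.   0.05 0.02] 0.0532 [-0.17 -0.12  2.06  0.01  1.16  1.  ]
z axis [ 0.0418  0.0036 -0.9991]
```

View pics/t35.png

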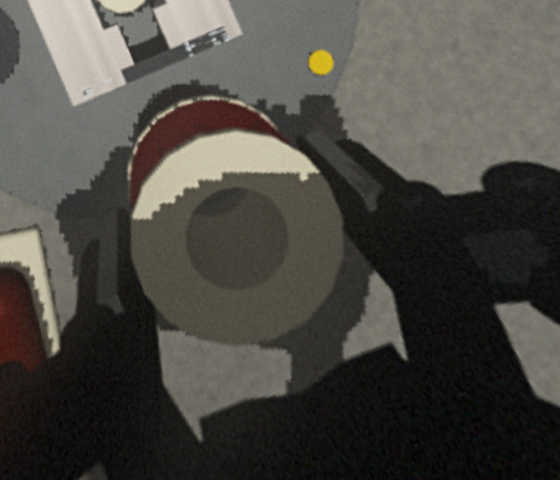

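step_arm([
  [0.4, 0.001, 0.003, -0.004, 0],
  [0.4, 0, 0, -0.006, 0],
  [0.4, 0, 0, -0.006, 0],
  [0.4, 0, 0, -0.004, 0],
  [0.4, 0, 0, 0, 0],
])

```text
t: 44.42
tool_pos: [0.5032, -0.0066, 0.0529]
tool_rot: [3.075, 0.61, 0.072]
contact_force: [0.5, -0.9, -1.0]
opening: 0.0532
```

```bash
python3 st.py; python3 -c "
from h import *
w=W('w36')
s=snap('side','side36');cv2.imwrite('pics/side36b.png',cv2.resize(cv2.imread('pics/side36.png')[170:260,170:290],None,fx=6,fy=6,interpolation=2))"
```

```text
44.425 [ 0.5032 -0.0066  0.0529] 22.4 [ 0.5 -0.9 -1. ] [-0.02  0.04  0.05] 0.0532 [-0.17 -0.09  2.07  0.01  1.12  1.01]
z axis [ 0.0459  0.0029 -0.9989]
```

View pics/side36b.png

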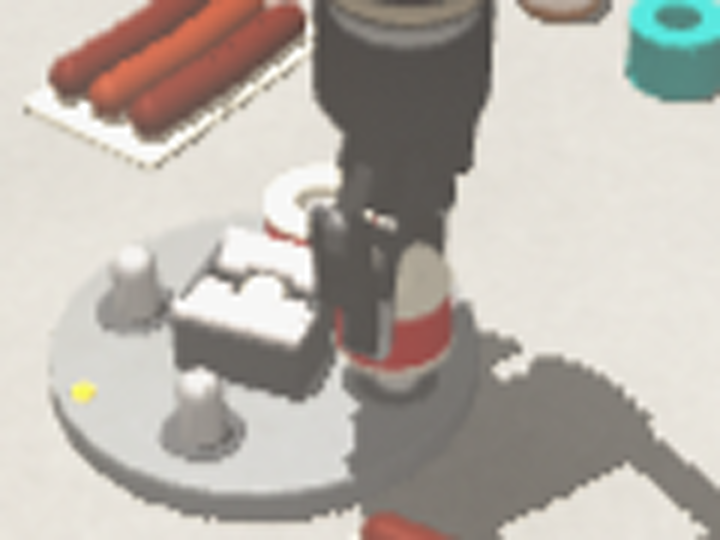

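Threading fine, no force. Continue; a small correction in x.

step_arm([
  [0.4, -0.001, 0, -0.006, 0],
  [0.4, 0, 0, -0.006, 0],
  [0.4, 0, 0, -0.006, 0],
  [0.4, 0, 0, -0.003, 0],
  [0.4, 0, 0, 0, 0],
])

```text
t: 45.15
tool_pos: [0.5024, -0.0067, 0.0308]
tool_rot: [3.075, 0.61, 0.073]
contact_force: [-0.4, 0.7, -0.2]
opening: 0.0535
```

```bash
python3 st.py
```

```text
45.15 [ 0.5024 -0.0067  0.0308] 22.4 [-0.4  0.7 -0.2] [0.04 0.01 0.03] 0.0535 [-0.17 -0.05  2.08  0.01  1.07  1.01]
z axis [ 0.0466  0.0028 -0.9989]
```

step_arm([
  [0.4, 0, 0, -0.001, 0],
  [0.75, 0, 0, 0, 0],
  [0.75, 0, 0, 0, 0],
  [0.75, 0, 0, 0, 0],
  [0.75, 0, 0, 0.03, 0],
  [0.75, 0, 0, 0.04, 0],
  [0.75, 0, 0, 0.05, 0],
  [0.75, 0, 0, 0.04, 0],
  [0.75, 0, 0, 0, 0],
])

```text
t: 46.28
tool_pos: [0.5016, -0.0065, 0.1952]
tool_rot: [3.074, 0.609, 0.073]
contact_force: [0.7, 0.7, -0.4]
opening: 0.0643
```

```bash
python3 st.py
python3 - <<'E'
from h import *
w=W('w37')
for c in [(.588,-.041),(.5015,-.007)]:
    P=edgefit(w,.054,c,.027,.006,0,360);print(fitcirc(P).round(4))
s=snap('side','side37');cv2.imwrite('pics/side37b.png',cv2.resize(cv2.imread('pics/side37.png')[170:260,170:290],None,fx=6,fy=6,interpolation=2))
snap('scene','sc37')
E
```

```text
46.275 [ 0.5016 -0.0065  0.1952] 22.4 [ 0.7  0.7 -0.4] [ 0.    0.07 -0.05] 0.0643 [-0.17 -0.26  1.96  0.01  1.39  1.01]
z axis [ 0.0471  0.0027 -0.9989]
[ 0.5881 -0.0412  0.0269]
[ 0.5018 -0.0068  0.0269]
```

View pics/side37b.png

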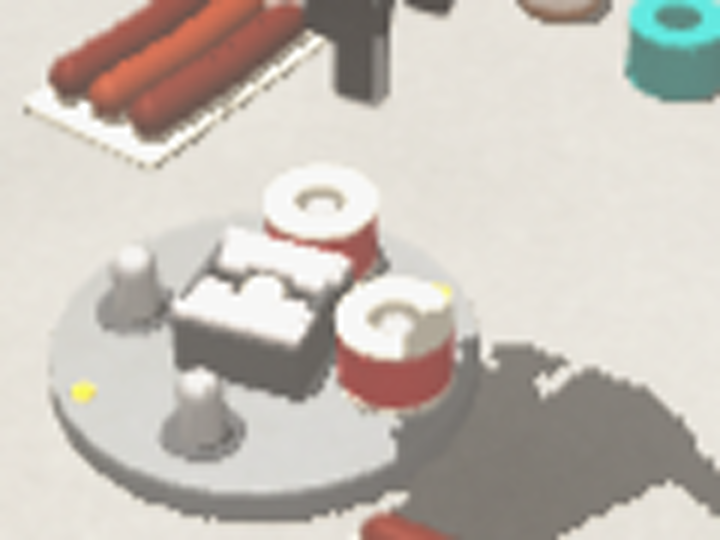

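View pics/w37.png

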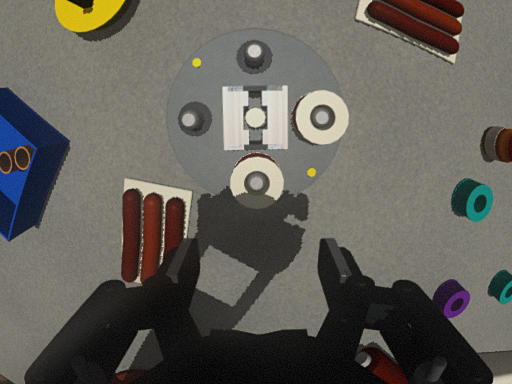

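View pics/sc37.png

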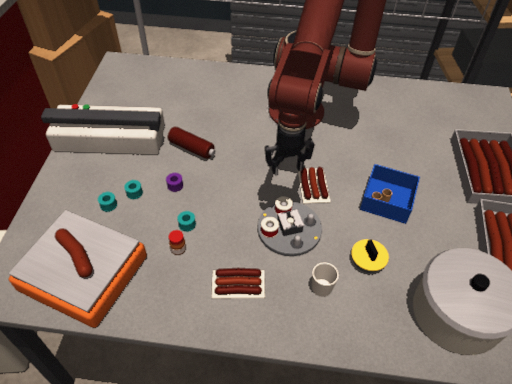

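Both spools fitted at z=54 mm with radius 26.9 mm, centred on their spindles, so they are fully seated. Both cores are in the bin and no red spools are left on the counter. Stand centre is refined to (0.5625, 0.019) and yaw to 23°. Now fetch the retainer.

step_arm([
  [0.5, 0.016, 0.032, 0, 0],
  [0.5, 0.018, 0.034, 0, 0],
  [0.5, 0.018, 0.034, 0, 0],
  [0.5, 0.018, 0.034, 0, 0],
  [0.5, 0.018, 0.034, 0, 0],
  [0.5, 0.018, 0.034, 0, 0],
  [0.5, 0.016, 0.034, -0.02, 0],
  [0.5, 0.01, 0.02, -0.02, 0],
  [0.5, 0, 0, -0.02, 0],
  [0.5, 0, 0, 0, 0],
], newtons=60)

```text
t: 47.68
tool_pos: [0.6212, 0.2554, 0.1008]
tool_rot: [3.08, 0.607, -0.003]
contact_force: [-1.8, 0.3, -0.1]
opening: 0.0428
```

```bash
python3 st.py
python3 - <<'E'
from h import *
w=W('w38');w.top(.076,.58,.70,.20,.33,'t38',4000)
for z in(.034,):
    y=yaw(w.o);P=discfit(w,z,(.6415,.261),y-100,y+100,.04,.065);print(fitcirc(P).round(4),fitcirc(P,.054).round(4))
E
```

```text
47.675 [0.6212 0.2554 0.1008] 22.3 [-1.8  0.3 -0.1] [ 0.   -0.02 -0.01] 0.0428 [ 0.28  0.27  1.6  -0.    1.28  1.46]
z axis [-0.0013 -0.0032 -1.    ]
[0.6413 0.2602 0.0542] [0.6415 0.2603]
```

View pics/t38.png

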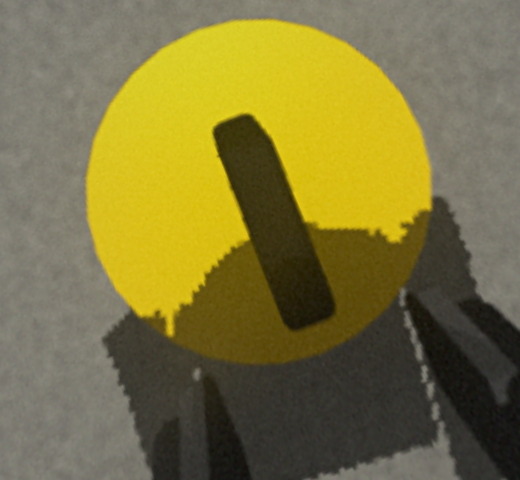

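View pics/w38.png

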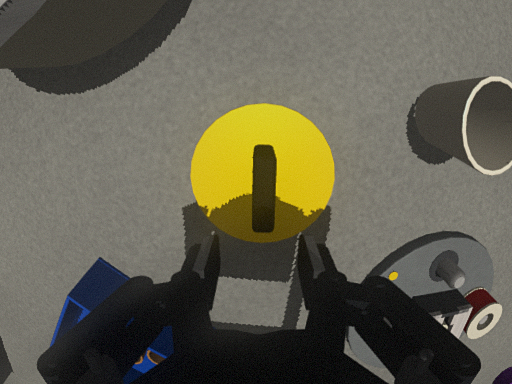

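step_arm([
  [0.5, 0.01, 0.003, 0, 0],
  [0.5, 0.009, 0.002, 0, 0],
  [0.5, 0, 0, 0, 0],
])

```text
t: 48.1
tool_pos: [0.6439, 0.2594, 0.1055]
tool_rot: [3.081, 0.603, 0.008]
contact_force: [-0.2, -0.2, 0.8]
opening: 0.0426
```

```bash
python3 st.py
```

```text
48.1 [0.6439 0.2594 0.1055] 22.1 [-0.2 -0.2  0.8] [ 0.01  0.05 -0.01] 0.0426 [ 0.28  0.31  1.54 -0.    1.29  1.46]
z axis [ 0.0056 -0.0013 -1.    ]
```

step_arm([
  [0.5, -0.002, 0.001, -0.02, 0],
  [0.5, 0, 0, -0.02, 0],
  [0.5, 0, 0, -0.012, 0],
  [0.5, 0, 0, -0.006, 0],
  [0.5, 0, 0, 0, 0],
])

```text
t: 48.72
tool_pos: [0.6403, 0.2599, 0.042]
tool_rot: [3.081, 0.603, 0.004]
contact_force: [-0.6, 0.2, 0.5]
opening: 0.0429
```

```bash
python3 st.py
```

```text
48.725 [0.6403 0.2599 0.042 ] 22.1 [-0.6  0.2  0.5] [-0.01 -0.02  0.06] 0.0429 [ 0.28  0.37  1.58 -0.    1.19  1.46]
z axis [ 0.0029 -0.0021 -1.    ]
```

Well centred and upright. Grip and lift gently.

step_arm([
  [0, 0.001, 0, 0, 0],
  [0, 0, 0, 0, 0],
  [0, 0, 0, 0, 0],
  [0, 0, 0, 0, 0],
  [0, 0, 0, 0.01, 0],
  [0, 0, 0, 0.03, 0],
  [0, 0, 0, 0.04, 0],
  [0, 0, 0, 0.04, 0],
  [0, 0, 0, 0, 0],
], newtons=80)

```text
t: 49.85
tool_pos: [0.641, 0.2599, 0.1682]
tool_rot: [3.081, 0.603, 0.006]
contact_force: [1.6, -0.1, -1.5]
opening: 0.013
```

```bash
python3 st.py; python3 -c "
from h import *
W('w39')
s=snap('side','side39');cv2.imwrite('pics/side39b.png',cv2.resize(cv2.imread('pics/side39.png')[150:300,60:220],None,fx=4,fy=4,interpolation=2))"
```

```text
49.85 [0.641  0.2599 0.1682] 22.1 [ 1.6 -0.1 -1.5] [0.02 0.01 0.04] 0.013 [ 0.28  0.25  1.51 -0.    1.39  1.46]
z axis [ 0.0044 -0.0017 -1.    ]
```

View pics/side39b.png

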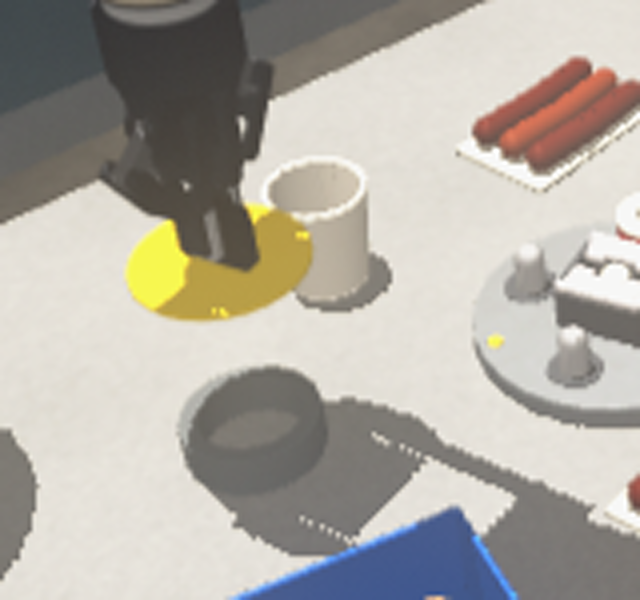

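View pics/w39.png

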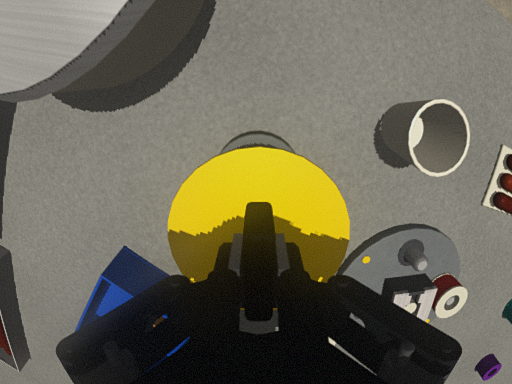

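step_arm([
  [0, -0.009, -0.028, 0, 0.1],
  [0, -0.009, -0.028, 0, 0.1],
  [0, -0.009, -0.028, 0, 0.1],
  [0, -0.009, -0.028, 0, 0.1],
  [0, -0.009, -0.028, 0, 0.1],
  [0, -0.009, -0.028, 0, 0.1],
  [0, -0.008, -0.025, -0.01, 0.1],
  [0, -0.006, -0.018, -0.01, 0.1],
  [0, -0.004, -0.009, -0.01, 0.1],
  [0, 0, 0, 0, 0],
])

```text
t: 51.2
tool_pos: [0.5493, 0.0321, 0.1057]
tool_rot: [-3.075, -0.63, 0.069]
contact_force: [0.4, 1.1, -2.0]
opening: 0.0132
```

```bash
python3 st.py; python3 -c "
from h import *
w=W('w40')
for c in [(.588,-.041),(.5365,.08),(.6235,.045)]: pass
P=edgefit(w,.018,(.563,.02),.1,.008,yaw(w.o)-60,yaw(w.o)+60);print(fitcirc(P,.1))
"
```

```text
51.2 [0.5493 0.0321 0.1057] 23.2 [ 0.4  1.1 -2. ] [ 0.02 -0.02 -0.  ] 0.0132 [-0.07  0.02  1.87 -0.01  1.3   1.1 ]
z axis [-0.0433 -0.0069 -0.999 ]
[0.56192528 0.01930061]
```

View pics/w40.png

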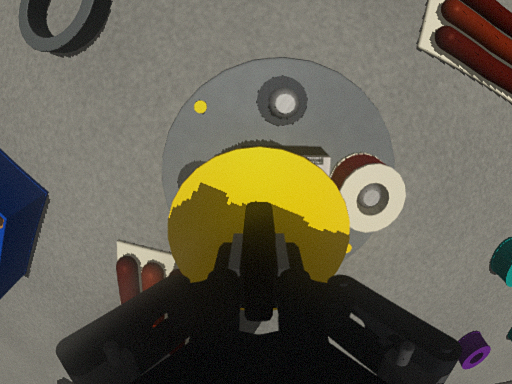

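The tool has leaned -0.043 rad about its travel. I raise it and try to shed that lean before inserting.

step_arm([
  [0, 0, 0, 0.04, 0],
  [0, 0, 0, 0.04, 0],
  [0, 0, 0, 0, 0],
])

```text
t: 51.62
tool_pos: [0.5506, 0.0346, 0.189]
tool_rot: [-3.074, -0.635, 0.065]
contact_force: [-0.3, 0.3, -1.3]
opening: 0.0128
```

```bash
python3 st.py
```

```text
51.625 [0.5506 0.0346 0.189 ] 23.3 [-0.3  0.3 -1.3] [ 0.02 -0.05  0.01] 0.0128 [-0.07 -0.06  1.8  -0.01  1.44  1.1 ]
z axis [-0.0408 -0.0059 -0.9991]
```

step_arm([
  [0, 0.03, 0, 0, 0],
  [0, 0.03, 0, 0, 0],
  [0, 0.03, 0, 0, 0],
  [0, 0, 0, 0, 0],
])

```text
t: 52.12
tool_pos: [0.6416, 0.0375, 0.1834]
tool_rot: [-3.07, -0.639, 0.072]
contact_force: [-0.2, 0.1, -1.3]
opening: 0.0129
```

```bash
python3 st.py
```

```text
52.125 [0.6416 0.0375 0.1834] 23.5 [-0.2  0.1 -1.3] [ 0.07 -0.   -0.03] 0.0129 [-0.05  0.16  1.58 -0.01  1.45  1.11]
z axis [-0.0456 -0.0048 -0.9989]
```

step_arm([
  [0, -0.03, 0, 0, 0],
  [0, -0.03, 0, 0, 0],
  [0, -0.03, 0, 0, 0],
  [0, 0, 0, 0, 0],
])

```text
t: 52.62
tool_pos: [0.545, 0.0394, 0.1766]
tool_rot: [-3.066, -0.642, 0.086]
contact_force: [0.8, 0.4, -2.4]
opening: 0.0128
```

```bash
python3 st.py
```

```text
52.625 [0.545  0.0394 0.1766] 23.7 [ 0.8  0.4 -2.4] [-0.03 -0.11 -0.01] 0.0128 [-0.06 -0.06  1.82 -0.01  1.44  1.1 ]
z axis [-0.0555 -0.0038 -0.9985]
```

step_arm([
  [0, -0.03, 0.04, 0, 0],
  [0, -0.03, 0.04, 0, 0],
  [0, -0.03, 0.04, 0, 0],
  [0, -0.03, 0.04, 0, 0],
  [0, 0, 0, 0, 0],
])

```text
t: 53.25
tool_pos: [0.4212, 0.2041, 0.1743]
tool_rot: [-3.065, -0.641, 0.086]
contact_force: [0.1, -0.2, -1.1]
opening: 0.013
```

```bash
python3 st.py
```

```text
53.25 [0.4212 0.2041 0.1743] 23.6 [ 0.1 -0.2 -1.1] [-0.05 -0.08 -0.01] 0.013 [ 0.28 -0.26  2.    0.01  1.46  1.44]
z axis [-0.0553 -0.0026 -0.9985]
```

step_arm([
  [0, 0, -0.04, 0, 0],
  [0, 0, -0.04, 0, 0],
  [0, 0, -0.04, 0, 0],
  [0, 0, -0.04, 0, 0],
  [0, 0, 0, 0, 0],
])

```text
t: 53.88
tool_pos: [0.4233, 0.0377, 0.1738]
tool_rot: [-3.068, -0.644, 0.082]
contact_force: [0.0, 0.6, -3.0]
opening: 0.0127
```

```bash
python3 st.py
```

```text
53.875 [0.4233 0.0377 0.1738] 23.7 [ 0.   0.6 -3. ] [-0.06 -0.05 -0.05] 0.0127 [-0.08 -0.38  2.09 -0.01  1.48  1.08]
z axis [-0.0524 -0.005  -0.9986]
```

step_arm([
  [0, 0.02, 0, 0.04, 0],
  [0, 0.02, 0, 0.05, 0],
  [0, 0.02, 0, 0.05, 0],
  [0, 0, 0, 0, 0],
])

```text
t: 54.38
tool_pos: [0.4843, 0.0379, 0.3147]
tool_rot: [-3.066, -0.64, 0.089]
contact_force: [-0.3, -0.3, -2.0]
opening: 0.0129
```

```bash
python3 st.py
```

```text
54.375 [0.4843 0.0379 0.3147] 23.6 [-0.3 -0.3 -2. ] [-0.01 -0.08 -0.04] 0.0129 [-0.07 -0.28  1.78 -0.01  1.7   1.09]
z axis [-0.0571 -0.0034 -0.9984]
```

step_arm([
  [0, 0.02, 0, -0.04, 0],
  [0, 0.02, 0, -0.05, 0],
  [0, 0.02, 0, -0.04, 0],
  [0, 0, 0, 0, 0],
])

```text
t: 54.88
tool_pos: [0.5435, 0.0397, 0.1769]
tool_rot: [-3.064, -0.643, 0.095]
contact_force: [-0.3, -0.0, -2.2]
opening: 0.0127
```

```bash
python3 st.py
```

```text
54.875 [0.5435 0.0397 0.1769] 23.7 [-0.3 -0.  -2.2] [ 0.02 -0.03 -0.03] 0.0127 [-0.06 -0.06  1.82 -0.01  1.44  1.1 ]
z axis [-0.0611 -0.0027 -0.9981]
```

I can't shed the lean by moving. It lies in the fin's plane, so I will insert the foot, let go so that the retainer levels itself on the plunger, then regrip.

step_arm([
  [0, 0.01, -0.01, -0.02, 0],
  [0, 0.009, -0.01, -0.02, 0],
  [0, 0, 0, -0.02, 0],
  [0, 0, 0, -0.01, 0],
  [0, 0, 0, 0, 0],
])

```text
t: 55.5
tool_pos: [0.5618, 0.0211, 0.1073]
tool_rot: [-3.063, -0.645, 0.092]
contact_force: [0.2, -0.9, -1.5]
opening: 0.013
```

```bash
python3 st.py
python3 - <<'E'
from h import *
w=W('w41');o=w.o;y=yaw(o)
for z in (o['tool_pos'][2]-.014,o['tool_pos'][2]-.009):
    P=discfit(w,z,o['tool_pos'][:2],y-80,y+80);print(z,fitcirc(P).round(4),fitcirc(P,.054).round(4))
P=edgefit(w,.018,(.563,.02),.1,.008,y-60,y+60);print(fitcirc(P,.1))
s=snap('side','side41');cv2.imwrite('pics/side41b.png',cv2.resize(cv2.imread('pics/side41.png')[150:270,150:290],None,fx=5,fy=5,interpolation=2))
E
```

```text
55.5 [0.5618 0.0211 0.1073] 23.8 [ 0.2 -0.9 -1.5] [ 0.06 -0.04 -0.02] 0.013 [-0.09  0.05  1.83 -0.01  1.32  1.07]
z axis [-0.0598 -0.002  -0.9982]
0.09330010828953662 [0.5589 0.0202 0.0552] [0.5603 0.0207]
0.09830010828953663 [0.5616 0.0213 0.0534] [0.561 0.021]
[0.56196373 0.0194166 ]
```

View pics/side41b.png

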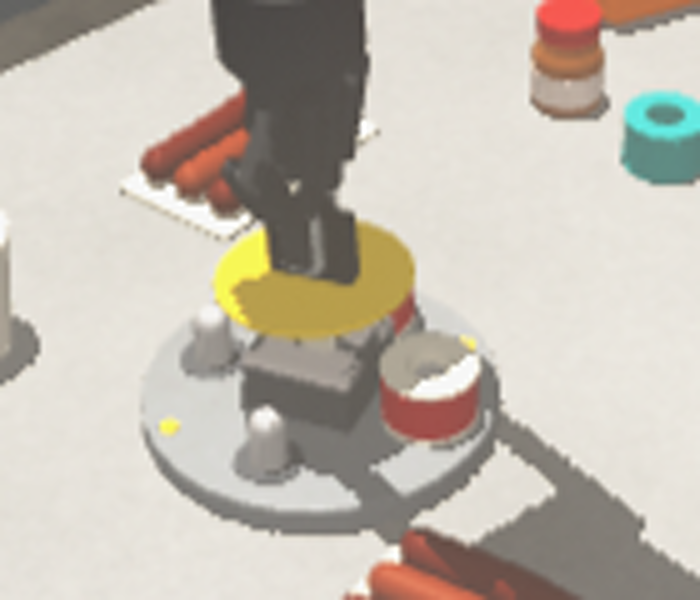

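View pics/w41.png

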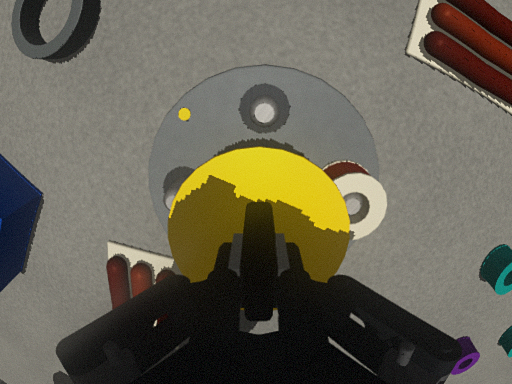

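step_arm([
  [0, 0.003, -0.002, -0.005, -0.5],
  [0, 0, 0, -0.005, 0],
  [0, 0, 0, 0, 0],
])

```text
t: 55.98
tool_pos: [0.5669, 0.019, 0.0998]
tool_rot: [-3.067, -0.632, 0.084]
contact_force: [0.3, -0.8, -2.5]
opening: 0.0128
```

```bash
python3 st.py
```

```text
55.975 [0.5669 0.019  0.0998] 23.3 [ 0.3 -0.8 -2.5] [-0.01 -0.02 -0.01] 0.0128 [-0.09  0.07  1.82 -0.01  1.3   1.07]
z axis [-0.0543 -0.0021 -0.9985]
```

step_arm([
  [0, -0.002, 0, -0.005, 0],
  [0, 0, 0, -0.005, 0],
  [0, 0, 0, 0, 0],
])

```text
t: 56.35
tool_pos: [0.5647, 0.019, 0.089]
tool_rot: [-3.067, -0.632, 0.084]
contact_force: [0.3, -0.9, -2.6]
opening: 0.0127
```

```bash
python3 st.py
```

```text
56.35 [0.5647 0.019  0.089 ] 23.3 [ 0.3 -0.9 -2.6] [ 0.01 -0.06 -0.01] 0.0127 [-0.09  0.08  1.84 -0.01  1.28  1.07]
z axis [-0.0546 -0.002  -0.9985]
```

Positioned at (0.5647, 0.019). Lower into the slot, watching the force.

step_arm([
  [0, 0, 0, -0.003, 0],
  [0, 0, 0, -0.003, 0],
  [0, 0, 0, 0, 0],
])

```text
t: 56.72
tool_pos: [0.5647, 0.019, 0.0826]
tool_rot: [-3.067, -0.632, 0.084]
contact_force: [-0.3, 0.5, -2.2]
opening: 0.013
```

```bash
python3 st.py
```

```text
56.725 [0.5647 0.019  0.0826] 23.3 [-0.3  0.5 -2.2] [ 0.03 -0.06  0.01] 0.013 [-0.09  0.09  1.84 -0.01  1.27  1.07]
z axis [-0.0545 -0.002  -0.9985]
```

step_arm([
  [0, 0, 0, -0.002, 0],
  [0, 0, 0, -0.002, 0],
  [0, 0, 0, 0, 0],
])

```text
t: 57.1
tool_pos: [0.5652, 0.019, 0.0795]
tool_rot: [-3.067, -0.632, 0.083]
contact_force: [-1.5, 0.7, 0.4]
opening: 0.0131
```

```bash
python3 st.py;python3 - <<'E'
from h import *
s=snap('side','side42');cv2.imwrite('pics/side42b.png',cv2.resize(cv2.imread('pics/side42.png')[170:260,160:280],None,fx=6,fy=6,interpolation=2))
E
```

```text
57.1 [0.5652 0.019  0.0795] 23.3 [-1.5  0.7  0.4] [0.07 0.27 0.04] 0.0131 [-0.09  0.09  1.84 -0.01  1.27  1.07]
z axis [-0.054  -0.0021 -0.9985]
```

View pics/side42b.png

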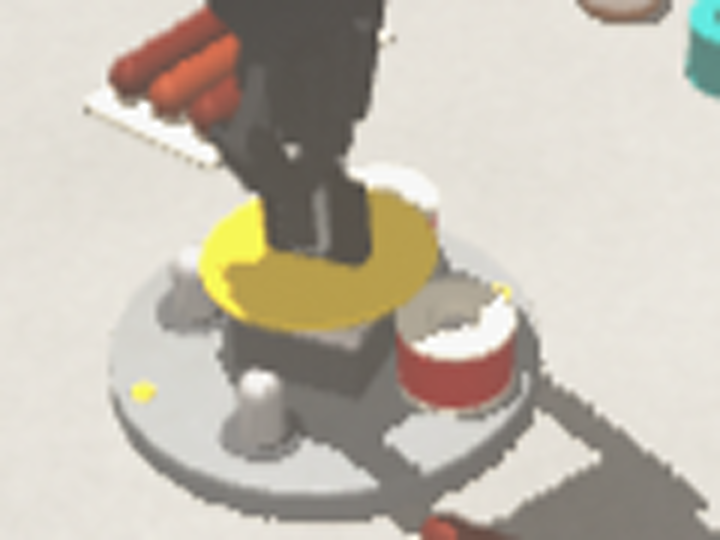

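Contact came at the height where the foot rests on the plunger, 4 mm below the plate. Release, let it level, look, regrip.

step_arm([
  [0.15, 0, 0, 0, 0],
  [0.4, 0, 0, 0, 0],
  [0.4, 0, 0, 0, 0],
])

```text
t: 57.52
tool_pos: [0.5658, 0.0189, 0.0801]
tool_rot: [-3.068, -0.632, 0.081]
contact_force: [0.0, 0.5, 0.2]
opening: 0.0339
```

```bash
python3 st.py;python3 - <<'E'
from h import *
w=W('w43');o=w.o;y=yaw(o)
for z in (.064,.068,.072):
    P=discfit(w,z,(.5625,.019),y-80,y+80);print(z,fitcirc(P).round(4),fitcirc(P,.054).round(4))
P=edgefit(w,.018,(.563,.02),.1,.008,y-60,y+60);print(fitcirc(P,.1),fitcirc(P))
s=snap('side','side43');cv2.imwrite('pics/side43b.png',cv2.resize(cv2.imread('pics/side43.png')[170:260,160:280],None,fx=6,fy=6,interpolation=2))
E
```

```text
57.525 [0.5658 0.0189 0.0801] 23.3 [0.  0.5 0.2] [ 0.01 -0.04 -0.01] 0.0339 [-0.09  0.09  1.84 -0.01  1.26  1.07]
z axis [-0.0522 -0.0023 -0.9986]
0.064 [0.5586 0.0165 0.0568] [0.5616 0.0177]
0.068 [0.5608 0.0174 0.0553] [0.5623 0.018 ]
0.072 [0.563  0.0182 0.0539] [0.5629 0.0182]
[0.56200551 0.01915504] [0.56354212 0.01972388 0.09857836]
```

View pics/side43b.png

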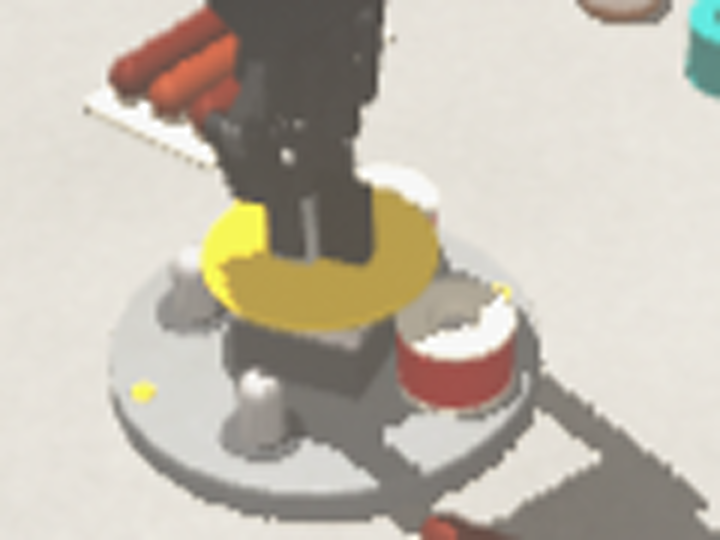

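View pics/w43.png

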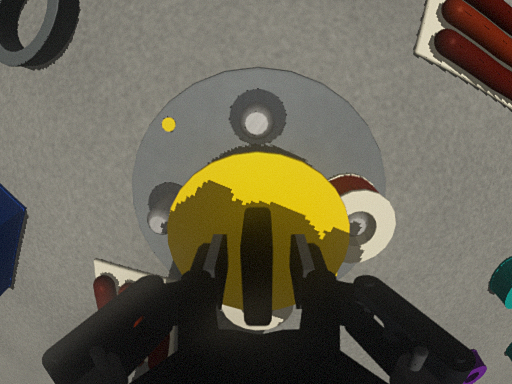

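The retainer is level, disc at the slot height (0.072) and centre (0.563,0.018). Regrip and press.

step_arm([
  [0.4, -0.003, 0, 0, 0],
  [0.4, 0, 0, 0, 0],
  [0, 0, 0, 0, 0],
  [0, 0, 0, 0, 0],
  [0, 0, 0, 0, 0],
], newtons=80)

```text
t: 58.25
tool_pos: [0.5626, 0.0189, 0.0801]
tool_rot: [-3.068, -0.632, 0.081]
contact_force: [-0.5, 0.4, 0.9]
opening: 0.0127
```

```bash
python3 st.py
```

```text
58.25 [0.5626 0.0189 0.0801] 23.3 [-0.5  0.4  0.9] [-0.03 -0.06 -0.01] 0.0127 [-0.09  0.08  1.85 -0.01  1.26  1.07]
z axis [-0.0522 -0.0022 -0.9986]
```

step_arm([
  [0, 0, 0, -0.002, 0],
  [0, 0, 0, -0.002, 0],
  [0, 0, 0, -0.002, 0],
])

```text
t: 58.62
tool_pos: [0.5626, 0.0189, 0.0743]
tool_rot: [-3.068, -0.632, 0.081]
contact_force: [-2.1, 0.4, 3.1]
opening: 0.013
```

```bash
python3 st.py
```

```text
58.625 [0.5626 0.0189 0.0743] 23.3 [-2.1  0.4  3.1] [-0.02  0.23 -0.02] 0.013 [-0.09  0.09  1.85 -0.01  1.25  1.07]
z axis [-0.0524 -0.0023 -0.9986]
```

step_arm([
  [0, 0, 0, -0.002, 0],
  [0, 0, 0, -0.002, 0],
  [0, 0, 0, -0.002, 0],
  [0, 0, 0, 0, 0],
])

```text
t: 59.12
tool_pos: [0.5627, 0.0189, 0.0688]
tool_rot: [-3.068, -0.632, 0.082]
contact_force: [-2.5, -0.1, 5.2]
opening: 0.0129
```

```bash
python3 st.py
```

```text
59.125 [0.5627 0.0189 0.0688] 23.3 [-2.5 -0.1  5.2] [ 0.01  0.49 -0.05] 0.0129 [-0.09  0.1   1.85 -0.01  1.24  1.07]
z axis [-0.0529 -0.0023 -0.9986]
```

Depth 11.3 mm, 5.2 N, as expected. Turn clockwise.

step_arm([
  [0, 0, 0, 0, -6],
  [0, 0, 0, 0, -8],
  [0, 0, 0, 0, 0],
])

```text
t: 59.5
tool_pos: [0.5639, 0.0188, 0.0699]
tool_rot: [-3.117, -0.244, 0.075]
contact_force: [-2.9, 0.5, 4.4]
opening: 0.013
```

```bash
python3 st.py
```

```text
59.5 [0.5639 0.0188 0.0699] 9.0 [-2.9  0.5  4.4] [0.08 0.55 0.02] 0.013 [-0.1   0.1   1.85  0.01  1.24  1.31]
z axis [-0.0491  0.0103 -0.9987]
```

step_arm([
  [0, -0.001, 0, -0.001, -8],
  [0, 0, 0, -0.0005, -8],
  [0, 0, 0, -0.0005, -8],
  [0, 0, 0, 0, 0],
])

```text
t: 60.0
tool_pos: [0.5648, 0.0183, 0.0693]
tool_rot: [-3.091, 0.411, 0.061]
contact_force: [-1.7, 1.0, 4.8]
opening: 0.0131
```

```bash
python3 st.py
```

```text
60.0 [0.5648 0.0183 0.0693] 344.9 [-1.7  1.   4.8] [ 0.12  0.38 -0.03] 0.0131 [-0.11  0.09  1.86  0.02  1.23  1.72]
z axis [-0.0359  0.0274 -0.999 ]
```

step_arm([
  [0, -0.001, 0, -0.0005, -8],
  [0, -0.001, 0, -0.0005, -8],
  [0, 0, 0, 0, -8],
  [0, 0, 0, 0, 0],
])

```text
t: 60.5
tool_pos: [0.5647, 0.0185, 0.0695]
tool_rot: [-2.933, 1.036, 0.045]
contact_force: [-2.5, 0.2, 4.0]
opening: 0.0127
```

```bash
python3 st.py
```

```text
60.5 [0.5647 0.0185 0.0695] 321.1 [-2.5  0.2  4. ] [ 0.05  0.34 -0.01] 0.0127 [-0.12  0.08  1.87  0.04  1.21  2.12]
z axis [-0.0168  0.0386 -0.9991]
```

step_arm([
  [0, -0.001, 0, -0.001, -8],
  [0, 0, 0, -0.0005, -8],
  [0, 0, 0, 0, -8],
  [0, 0, 0, 0, 0],
])

```text
t: 61.0
tool_pos: [0.5648, 0.0188, 0.0689]
tool_rot: [-2.654, 1.611, 0.029]
contact_force: [-3.0, -0.7, 4.3]
opening: 0.0131
```

```bash
python3 st.py; python3 -c "
from h import *
W('w44')"
```

```text
61.0 [0.5648 0.0188 0.0689] 297.5 [-3.  -0.7  4.3] [ 0.1   0.35 -0.03] 0.0131 [-0.12  0.07  1.88  0.04  1.19  2.53]
z axis [ 0.0028  0.0413 -0.9991]
```

View pics/w44.png

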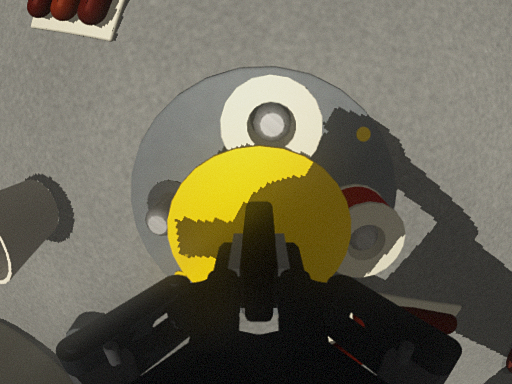

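step_arm([
  [0, -0.001, 0, -0.0005, -5],
  [0, 0, 0, 0, 0],
  [0, 0, 0, 0.0015, 0],
  [0, 0, 0, 0.0015, 0],
  [0, 0, 0, 0, 0],
])

```text
t: 61.68
tool_pos: [0.5644, 0.0188, 0.0717]
tool_rot: [-2.59, 1.71, 0.025]
contact_force: [-1.3, -0.3, 3.6]
opening: 0.0129
```

```bash
python3 st.py
```

```text
61.675 [0.5644 0.0188 0.0717] 293.1 [-1.3 -0.3  3.6] [0.15 0.2  0.04] 0.0129 [-0.12  0.06  1.89  0.04  1.19  2.6 ]
z axis [ 0.0073  0.0406 -0.9991]
```

step_arm([
  [0.1, 0, 0, 0, 0],
  [0.4, 0, 0, 0, 0],
  [0.5, 0, 0, 0, 0],
  [0.5, 0, 0, 0, 0],
])

```text
t: 62.18
tool_pos: [0.5635, 0.0187, 0.0698]
tool_rot: [-2.592, 1.709, 0.027]
contact_force: [-0.5, -0.9, 0.0]
opening: 0.0426
```

```bash
python3 st.py;python3 - <<'E'
from h import *
w=W('w45');o=w.o;y=yaw(o)
for z in (.060,.064,.068):
    P=discfit(w,z,(.5625,.019),y-80,y+80);print(z,fitcirc(P).round(4),fitcirc(P,.054).round(4))
E
```

```text
62.175 [0.5635 0.0187 0.0698] 293.2 [-0.5 -0.9  0. ] [-0.01  0.02 -0.02] 0.0426 [-0.12  0.06  1.89  0.04  1.19  2.6 ]
z axis [ 0.0054  0.0404 -0.9992]
0.06 [0.5642 0.0199 0.0553] [0.5647 0.0183]
0.064 [0.565  0.0177 0.0538] [0.5649 0.0179]
0.068 [0.5658 0.0154 0.0523] [0.5649 0.0174]
```

View pics/w45.png

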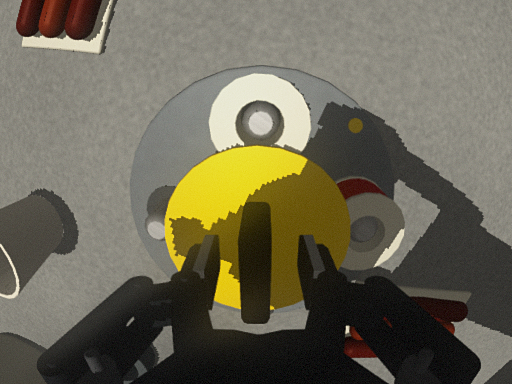

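Released: the disc stays at z of about 0.064 (0.072 when unlocked), so it is locked. Rise and check everything.

step_arm([
  [0.5, 0, 0, 0.02, 0],
  [0.5, 0, 0, 0.03, 0],
  [0.5, 0, 0, 0.05, 0],
  [0.5, 0, 0, 0.05, 0],
  [0.5, -0.03, 0, 0.03, 0],
  [0.5, -0.03, 0, 0.02, 0],
  [0.5, 0, 0, 0, 0],
  [0.5, 0, 0, 0, 0],
])

```text
t: 63.22
tool_pos: [0.5018, 0.0187, 0.2867]
tool_rot: [-2.588, 1.707, 0.012]
contact_force: [0.1, 0.4, -0.4]
opening: 0.0427
```

```bash
python3 st.py;python3 - <<'E'
from h import *
w=W('w46')
for z in (.060,.064,.068,.072):
    P=discfit(w,z,(.564,.019),0,360);print(z,fitcirc(P).round(4),fitcirc(P,.054).round(4))
for z in (.018,): 
    P=edgefit(w,.018,(.5625,.02),.1,.006,0,360);print('base',fitcirc(P).round(4))
w.top(.106,.48,.66,-.08,.11,'t46',3000)
s=snap('side','side46');cv2.imwrite('pics/side46b.png',cv2.resize(cv2.imread('pics/side46.png')[150:300,90:290],None,fx=4,fy=4,interpolation=2))
snap('scene','sc46')
E
```

```text
63.225 [0.5018 0.0187 0.2867] 293.2 [ 0.1  0.4 -0.4] [-0.04  0.03 -0.01] 0.0427 [-0.13 -0.29  1.83  0.04  1.58  2.6 ]
z axis [ 0.0166  0.0387 -0.9991]
0.06 [0.5656 0.0187 0.055 ] [0.5656 0.0187]
0.064 [0.5652 0.0178 0.0544] [0.5652 0.0178]
0.068 [0.5648 0.017  0.0538] [0.5648 0.017 ]
0.072 [0.5644 0.0161 0.0532] [0.5644 0.0161]
base [0.5624 0.0192 0.0998]
```

View pics/t46.png

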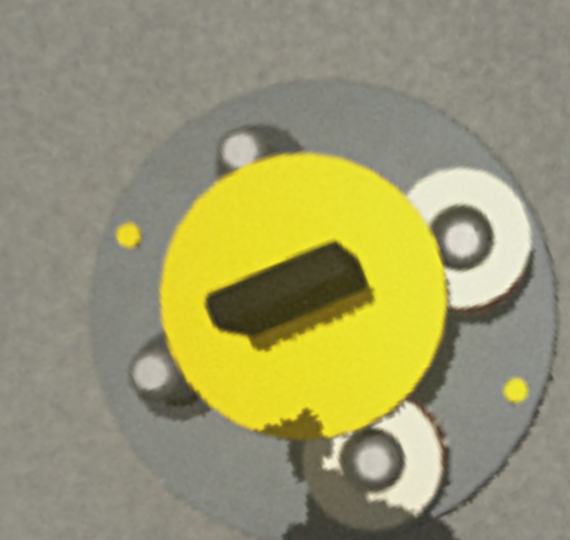

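View pics/side46b.png

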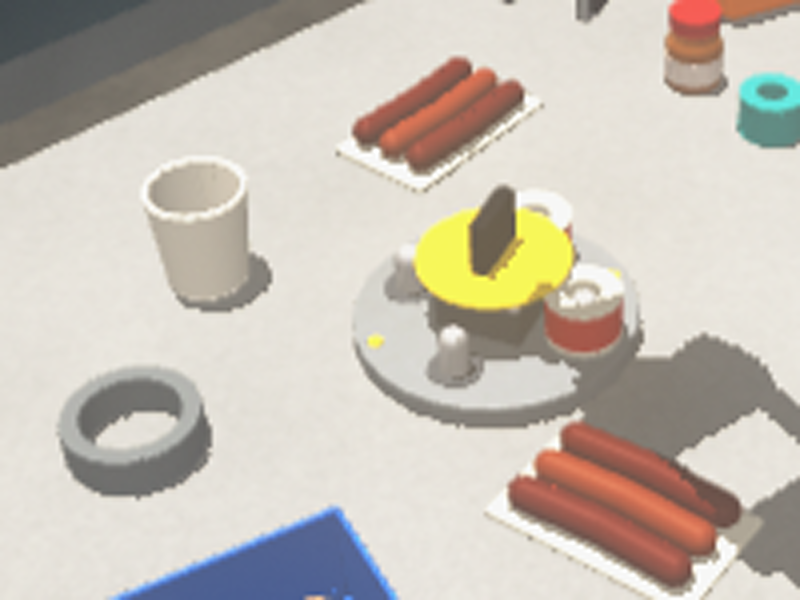

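View pics/sc46.png

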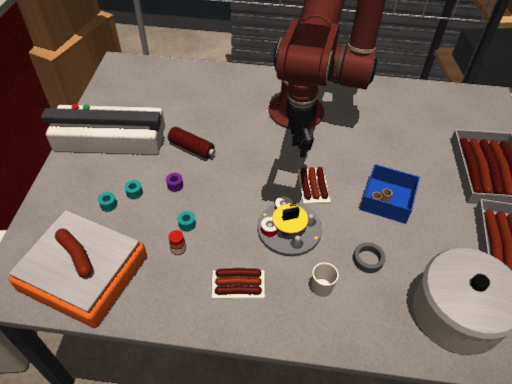

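Final checks: the disc is level at the locked height and about 3 mm off the stand centre (8 mm allowed). The fin is about square across the slot. Both spools are seated, both cores are in the bin, bystanders have not moved, and the robot is clear. I hand the job in.

Run:
```python
from h import *
print(ctrl.finish_job(),ctrl.get_obs()['t'])
```

```text
the job is handed in; nothing more can be done
the job is handed in; nothing more can be done
```

The job is done and handed in at about 63 s; no verdict is reported.

**What I did**
- I took the retainer off and set it level on the rest ring. Both cores went into the blue bin.
- Both red spools went fully down on the -y and -x spindles. One spool had been knocked about 25 mm aside and I located it again. I left the purple and turquoise look-alikes alone.
- I put the retainer back in the socket, pressed it about 11 mm deep at about 5 N, turned it a quarter turn clockwise and let go.

**Last checks**
- **Retainer:** the disc stayed about 8 mm lower after release than when unlocked, which fits locked. It looks level, is about 3 mm off centre, and its fin lies close to square across the slot.
- **Spools and cores:** spool rims measured at the seated height and centred on their spindles before locking, and the final pictures show no change. Both cores are in the bin.
- **Bystanders and robot:** the bystanders look unmoved and the robot is clear of everything.

**What disagreed**
- **Start state:** the retainer was described as locked at the start. Its height, the spring force and the fin lying along the slot all pointed to it sitting unlocked.
- **Anticlockwise attempt:** my first press-and-turn pushed the foot under the plate against a stop, with about 5.8 N m at the wrist. I turned it back about 35–40° and it lifted out freely.
- **Final height:** the last overhead view read the disc at about 66 to 67 mm instead of the 64 mm expected when locked. That is within the cameras' roughly 2 mm error, and the closer view after release gave 64 mm. At 66.5 mm or more the foot would not be deep enough, so this is the least certain check.

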